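# Unload the dried bells from the locking tray

### The job

The painted bells in the drying cabinet are dry. Pull the tray out until it locks, turn both brass tabs aside and lift out the dust pane, laying it flat, wooden grip up, in the middle of the grey felt for wiping; then stand every bell upright in the cardboard packing tray. Last, press the red release and push the empty tray fully home, leaving the paints and other things on the table where they are.

Things in the scene. Friction and masses are not known exactly. Their poses are not given: they have to be found in the camera images.
- cabinet: low dark wooden drying cabinet, fixed, 258 wide (y), 240 deep (x), 114 mm high, open at the front with a sheet of paper on its roof. Origin: middle of the lower front edge; x points into it, z up. Its roof (underside 104 mm, top 114 mm high) begins 10 mm behind the front edge. One tray slides out of it towards -x of this frame
- tray (a joint): telescopic slide of the tray, m: 0 = fully home, grows as the tray comes out (to -x of the cabinet), 0.172 = end stop. From 0.168 on a spring catch snaps up and locks the tray out; fully out, the pane is clear of the roof. Resists with about 2 N plus light damping. The tray's panel spans z 10 to 85 mm and covers the cabinet's front (14 mm thick, 250 wide)
- tray_handle (a point): centre of the tray's handle, a straight steel bar 10 mm thick, 90 long along y, 40 mm in front of the panel, 72 mm above the table, free behind, above and below. Frame parallel to the cabinet's.
- tray_floor (a point): centre of the tray's inner floor, 14 mm above the table. The inside is 134 by 134 mm; its walls rise to a ledge 68 mm above the table that carries the pane; a wooden rim round the pane (2 mm gap each side) rises to 73 mm, 194 wide (y), from 90 mm before to 95 mm behind this point. Frame parallel to the cabinet's.
- release (a joint): red release button of the slide lock, m: 0 = fully down, 0.010 = popped up. The catch holds it at about 0.004 until the tray locks, then it pops up by itself. Locked, the tray cannot go in. Pressed below 0.004 (3 N to start, 5 N at the bottom) it is free; keep it down while pushing the tray the first 15 mm inwards, then it stays down by itself
- release_top (a point): centre of the top of the release button, 22 mm across, on a black housing (top 50 mm high) before the panel, 85 mm to the right of the handle (seen from the robot). Popped up it is 66 mm high, fully down 56. The panel, 85 mm high, stands 20 mm behind (+x) the button's axis: a fingertip holding the button down can push on the panel too. Frame parallel to the cabinet's.
- tab_left (a joint): brass swing tab on the tray's left rim (+y), hinge about its vertical pin, rad, + anticlockwise from above, stops at +-1.6, stays where left (0.025 N m). 0 = points straight in over the pane; beyond +-1.3 clear of it. Starts within 0.3 of 0. It reaches 24 mm inwards and 6 outwards of the pin, 10 wide, 75 to 80 mm high; the pin is 13 mm outside the pane's edge
- tab_left_grip (a point): point on the pin axis of the left tab, in the middle of its upright brass fin, 88 mm above the table. The fin is 9 mm thick and 24 long, along the tab's own y axis (this point turns with the tab, its y lies along the fin), from 80 to 96 mm high, centred 2 mm inwards of the pin
- tab_right (a joint): the same on the right rim (-y): rad, + anticlockwise from above, 0 = points straight in over the pane, beyond +-1.3 clear, stops at +-1.6
- tab_right_grip (a point): the same point on the right tab
- pane: clear dust pane with a red border, 150 by 150 by 5 mm, about 0.22 kg, loose. Origin: centre of its underside. On its top, in the middle, a wooden grip 12 thick (x), 60 long (y), from 5 to 21 mm above the underside. It starts in the tray's frame under the two tabs
- felt: grey felt mat, fixed, 230 by 230 mm, 4 mm thick, left or right of the cabinet; origin at the centre of its underside on the table
- packing_tray: open cardboard packing tray, fixed, 200 (x) by 160 (y) by 35 mm high, walls 8 mm, floor top 8 mm above the table, on the other side; origin at the centre of its underside
- bell_red: red painted clay bell, about 0.09 kg: round body 44 mm across and 33 high, then an upright stem 15 mm across up to 52 mm; origin at the centre of its underside, z up. Two to four of the four bells are there, standing in the tray under the pane; absent ones read None
- bell_green: green painted clay bell, about 0.09 kg: round body 44 mm across and 33 high, then an upright stem 15 mm across up to 52 mm; origin at the centre of its underside, z up. Two to four of the four bells are there, standing in the tray under the pane; absent ones read None
- bell_blue: blue painted clay bell, about 0.09 kg: round body 44 mm across and 33 high, then an upright stem 15 mm across up to 52 mm; origin at the centre of its underside, z up. Two to four of the four bells are there, standing in the tray under the pane; absent ones read None
- bell_yellow: yellow painted clay bell, about 0.09 kg: round body 44 mm across and 33 high, then an upright stem 15 mm across up to 52 mm; origin at the centre of its underside, z up. Two to four of the four bells are there, standing in the tray under the pane; absent ones read None
- jar_orange: bystander, loose: closed orange paint jar, 52 across, 75 high mm; origin at the centre of its underside
- jar_green: bystander, loose: closed green paint jar, 52 across, 75 high mm; origin at the centre of its underside
- brush_pot: bystander, loose: steel pot of brushes, 68 across, 90 high, brushes to 170 mm; origin at the centre of its underside
- water_cup: bystander, loose: white water cup, 72 across, 70 high mm; origin at the centre of its underside
- paint_dish: bystander, loose: blue paint dish, 80 across, 18 high mm; origin at the centre of its underside
- clay_hen: bystander, loose: unpainted clay figure, 66 across, 74 high mm; origin at the centre of its underside
- wood_block: bystander, loose: wooden block 90 by 50 by 30 mm; origin at the centre of its underside

How it is judged:
By the outcome, as a careful person would: the job done as asked, in the order asked, and still so for the second after the job is handed in, with the robot touching nothing.
Of bell_red, bell_green, bell_blue, bell_yellow only 2 to 4 are there at a start; the rules pass over those that are not, and their reading is None.
At some moment in a run one of pane, bell_red, bell_green, bell_blue, bell_yellow may be knocked a few centimetres aside while the robot is not near it.
It also fails if it takes over 192 s, if anything falls off the work surface, if the arm or the gripper's body presses on something with over 40 N, if the wrist force passes 120 N, or if a joint passes its speed limit or range.

### The arm

A 6-joint arm with a two-finger parallel gripper is mounted at the origin on the work surface. World frame = base frame: x ahead of the robot, y to its left, z up, the work surface at z = 0. Lengths are in m, angles in rad, forces in N, time in s.
With the tool pointing down it reaches from about 0.3 to 0.875 m from the base axis. Payload 4.2 kg.
Tool frame: the origin (TCP) lies between the finger pads; the fingertips stand arm.tip_extent ahead of it and the grasp point (between the pads) lies 6 mm ahead of it (arm.tip_extent is the distance from the TCP to the fingertips, in m); z points along the fingers, y is the line along which they close (so a half turn about z gives the same grasp; the last joint's range is limited). The gripper opens to 85 mm and grips with 20 to 120 N. Pads are 22 mm wide; open, the fingers measure 114 mm over their backs; the gripper's body (76 mm by 85 mm) begins 54 mm behind the grasp point. The pads swing forward as they close: fully open they stand 13 mm farther back than shut.
Start: joints at [-1.33, 0.32, 1.565, -0, 1.257, -0.02], TCP at [0.148, -0.556, 0.256] pointing down, gripper open.
Joint ranges: [-3.11, 3.11], [-0.84, 2.01], [0.21, 2.61], [-1.34, 4.49], [0.05, 2.63], [-2.56, 2.56]. Speed limits (rad/s): [2.57, 2.57, 3.14, 3.14, 3.14, 3.14].

### API

Orientations are given as a 3x3 rotation matrix whose columns are the frame's x, y, z axes.
In Python, from workcell import arm, eyes, job gives the robot as it stands.
- The arm moves only by the tool move_arm, never from a script. Its arguments are lists of equal length, an entry for each row: "twist": the turn, a rotation vector about the tool's x, y, z in units of 30 degrees (1.0 is 30 degrees), a list of three; "translation": the shift along the tool's x, y, z in units of 0.6 m (1.0 is 0.6 m), a list of three; "grip": the opening, from 0 (shut) to 1 (fully open). A call has exactly 8 rows; each row is the pose to reach, as a shift and turn from the pose commanded when the call began, along the tool's axes at that moment; what a row does not reach only later rows make up. A row lasts 1/12 s, in which the tool goes at most 41.7 mm and 7.16 degrees, less where a joint would pass 70% of its speed; a pose out of reach is approached as far as the arm can. A call with a number of a shift or a turn outside -1 to 1 is refused whole. A call with a gripper value outside its range is refused whole. The fingers move at their own pace and stop on an object; "squeeze" is the grip in N (left out, the last holds). Time passes only in rows, so rows that repeat a pose let the fingers close, or fill a call up. It gives the time, the measured TCP pose, the force, the opening and the grip force at its end, in the units of the state.
- arm.read_state(): the state, without advancing time (a new reading comes with each control period).
- eyes.get_image(name): name is "scene" or "side" or "wrist"; returns the picture (420x560x3 uint8, red, green, blue); there is no depth.
- eyes.get_calibration(name): a dict with "intrinsics" (3x3 intrinsics, pixels), "world_to_cam" (4x4, takes a point from world to camera coordinates). Camera axes: x right, y down, z forward; pixel columns grow to the right and rows downward; lengths in m; the calibration is good to about 2 mm. A picture is of the moment at which its call begins: read the wrist's pose just before it. get_calibration takes no time and is no camera call; for the wrist camera it gives the pose at the moment of the call.
- job.close_job(): hands the job in; it is judged then, once.
The state is a dict: "time_s": time; "joints": joint angles; "joint_velocities": joint speeds; "joint_torque": joint torques, N m; "tcp_pos": TCP position; "tool_rot": TCP orientation; "force": force on the tool from outside, world axes, zero at the start; "torque": the same for the moment, N m; "gripper_width": finger opening in m; "finger_force": force on a finger pad.
Only numpy, scipy, OpenCV 4.12 (cv2) and the standard library are available. Lean on these libraries where they do the work, as an engineer would, in place of code of your own. Each camera call takes 0.05 s, during which the arm holds its last target. There are 200 camera calls.

## Working session

There is one attempt and no reset: what is moved stays moved. The work goes in short steps, Python scripts to look and compute and a tool call to move; the robot and the scene stay as the last step left them, time stands still between calls to the robot, and variables do not carry over. Pictures are saved under pics/ and viewed, at most 14 in all, crops included, and the job is handed in when it is done.

Besides the shell and the picture viewer there is one more tool, called after "Call:" as name(argument=value, ...), one argument or row to a line, values as JSON. move_arm: Moves the arm, as the interface text tells. Its arguments: {"type":"object","properties":{"twist":{"type":"array"},"translation":{"type":"array"},"grip":{"type":"array"},"squeeze":{"type":"number"}},"required":["twist","translation","grip"]}

```bash
ls; mkdir -p pics; cat > h.py <<'E'
import numpy as np, cv2
from workcell import arm, eyes, job
def snap(n,f=None):
    im=eyes.get_image(n)
    if f: cv2.imwrite('pics/'+f,im[:,:,::-1])
    return im
def ray(cal,u,v):
    K=np.array(cal['intrinsics']);T=np.array(cal['world_to_cam']);R=T[:3,:3];t=T[:3,3]
    d=R.T@np.linalg.solve(K,[u,v,1.]);return -R.T@t,d
def onz(cal,u,v,z):
    o,d=ray(cal,u,v);return o+d*(z-o[2])/d[2]
def proj(cal,p):
    K=np.array(cal['intrinsics']);T=np.array(cal['world_to_cam']);q=K@(T[:3,:3]@np.array(p)+T[:3,3]);return q[:2]/q[2]
E
python3 - <<'E'
from h import *
s=arm.read_state()
print({k:np.round(v,3).tolist() for k,v in s.items()},arm.tip_extent)
a=snap('scene','a.png');b=snap('side','b.png')
for n in('scene','side','wrist'):
    c=eyes.get_calibration(n);print(n,np.round(c['intrinsics'],1).tolist(),np.round(c['world_to_cam'],3).tolist())
E
```

```text
pics
{'time_s': 0.0, 'joints': [-1.33, 0.32, 1.566, -0.0, 1.257, -0.02], 'joint_velocities': [0.001, -0.001, -0.0, 0.002, -0.001, 0.001], 'joint_torque': [0.003, -41.551, -23.416, 0.0, 0.008, -0.0], 'tcp_pos': [0.148, -0.555, 0.255], 'tool_rot': [[0.966, 0.258, -0.0], [0.258, -0.966, 0.002], [0.0, -0.002, -1.0]], 'force': [0.069, 0.019, -0.199], 'torque': [0.005, 0.05, -0.039], 'finger_force': 0.0, 'gripper_width': 0.086} 0.025
scene [[542.7, 0.0, 279.7], [0.0, 542.7, 204.7], [0.0, 0.0, 1.0]] [[-0.083, 0.997, -0.012, 0.056], [0.867, 0.066, -0.493, -0.491], [-0.491, -0.051, -0.87, 2.362], [0.0, 0.0, 0.0, 1.0]]
side [[449.3, 0.0, 280.4], [0.0, 449.3, 206.8], [0.0, 0.0, 1.0]] [[-0.808, -0.589, 0.014, 0.492], [-0.417, 0.555, -0.72, 0.32], [0.416, -0.588, -0.694, 1.186], [0.0, 0.0, 0.0, 1.0]]
wrist [[298.1, 0.0, 279.4], [0.0, 298.1, 208.6], [0.0, 0.0, 1.0]] [[0.257, -0.966, -0.002, -0.575], [-0.921, -0.245, 0.303, -0.039], [-0.294, -0.076, -0.953, 0.381], [0.0, 0.0, 0.0, 1.0]]
```

View pics/a.png

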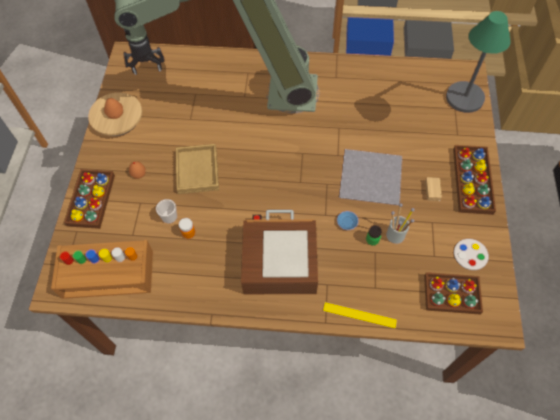

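View pics/b.png

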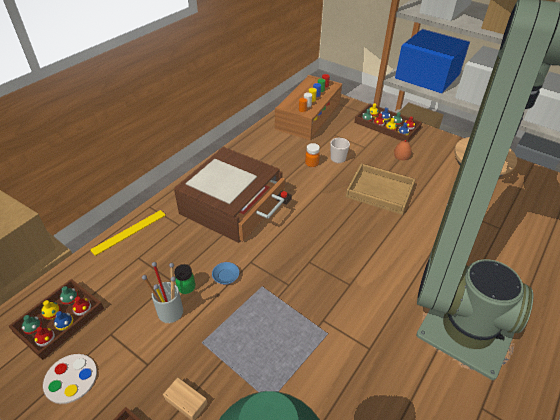

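The scene view shows the cabinet at (280,257), with the handle near (279,215) and the red button near (257,217). The felt is at (371,177) and the packing tray at (196,168). Next I'll get rough positions.

```bash
cat > m.py <<'E'
from h import *
def mm(im,f):
    im=im.astype(int);r,g,b=im[...,0],im[...,1],im[...,2];return f(r,g,b).astype(np.uint8)
def blobs(m,mn):
    n,l,s,c=cv2.connectedComponentsWithStats(m);return [(s[i].tolist(),c[i].round(1).tolist(),l==i) for i in range(1,n) if s[i][4]>=mn]
E
python3 - <<'E'
from m import *
c=eyes.get_calibration('scene');a=cv2.imread('pics/a.png')[:,:,::-1]
P=lambda u,v,z:onz(c,u,v,z).round(3)
print('handle',P(267,213,.072),P(293,211,.072),'btn',P(257,216,.06))
m=mm(a,lambda r,g,b:(abs(r-g)<14)&(abs(b-g)<18)&(r>95)&(r<175));m=cv2.morphologyEx(m,cv2.MORPH_OPEN,np.ones((3,3)))
for s,ce,l in blobs(m,800):
    if 330<ce[0]<410 and 140<ce[1]<220:
        q=cv2.minAreaRect(np.argwhere(l)[:,::-1].astype(np.float32));print('felt',s,[P(*x,.004) for x in cv2.boxPoints(q)],P(*ce,.004))
for u,v in[(176,149),(215,146),(218,189),(176,193)]:print('pt',P(u,v,.035))
for u,v in[(245,222),(317,222),(318,290),(243,291)]:print('cab roof',P(u,v,.114))
for n,u,v,z in[('dish',347,220,.018),('grn',375,235,.04),('pot',398,232,.045),('cup',166,211,.04),('or',187,229,.04),('hen',136,170,.04)]:print(n,P(u,v,z))
E
```

```text
handle [ 0.646 -0.049  0.072] [0.631 0.045 0.072] btn [ 0.655 -0.085  0.06 ]
felt [340, 151, 61, 53, 2769] [array([0.519, 0.217, 0.004]), array([0.293, 0.233, 0.004]), array([0.31 , 0.469, 0.004]), array([0.532, 0.441, 0.004])] [0.417 0.338 0.004]
pt [ 0.363 -0.443  0.035]
pt [ 0.336 -0.289  0.035]
pt [ 0.536 -0.249  0.035]
pt [ 0.566 -0.407  0.035]
cab roof [ 0.711 -0.12   0.114]
cab roof [0.692 0.134 0.114]
cab roof [0.945 0.15  0.114]
cab roof [ 0.967 -0.097  0.114]
dish [0.624 0.248 0.018]
grn [0.69  0.348 0.04 ]
pot [0.674 0.431 0.045]
cup [ 0.649 -0.429  0.04 ]
or [ 0.718 -0.338  0.04 ]
hen [ 0.477 -0.581  0.04 ]
```

```bash
cat > plan.py <<'E'
from m import *
from scipy.spatial.transform import Rotation as Ro
def Rd(yawdeg): # tool y at world angle yawdeg, z down
    a=np.radians(yawdeg);y=np.array([np.cos(a),np.sin(a),0]);z=np.array([0,0,-1.]);return np.column_stack([np.cross(y,z),y,z])
def plan(p,R,calls=1,p0=None,R0=None):
    s=arm.read_state();p0=np.array(s['tcp_pos']) if p0 is None else np.array(p0);R0=np.array(s['tool_rot']) if R0 is None else R0
    dv=Ro.from_matrix(R0.T@R).as_rotvec();dp=np.array(p)-p0
    for k in range(calls):
        Rk=R0@Ro.from_rotvec(dv*k/calls).as_matrix()
        print('twist',(np.degrees(dv)/30/calls).round(3).tolist(),'trans',(Rk.T@dp/0.6/calls).round(4).tolist())
E
python3 -c "
from plan import *
plan([.56,-.02,.30],Rd(4.5),3)"
```

```text
twist [-0.001, -0.001, -0.884] trans [0.2977, -0.2283, -0.0243]
twist [-0.001, -0.001, -0.884] trans [0.3683, -0.0714, -0.0245]
twist [-0.001, -0.001, -0.884] trans [0.3614, 0.1006, -0.0247]
```

Call:
move_arm(
  twist=[
    [0,0,-0.884],
    [0,0,-0.884],
    [0,0,-0.884],
    [0,0,-0.884],
    [0,0,-0.884],
    [0,0,-0.884],
    [0,0,-0.884],
    [0,0,-0.884],
  ],
  translation=[
    [0.298,-0.228,-0.024],
    [0.298,-0.228,-0.024],
    [0.298,-0.228,-0.024],
    [0.298,-0.228,-0.024],
    [0.298,-0.228,-0.024],
    [0.298,-0.228,-0.024],
    [0.298,-0.228,-0.024],
    [0.298,-0.228,-0.024],
  ],
  grip=[1,1,1,1,1,1,1,1],
)

```text
time_s: 0.77
tcp_pos: [0.286, -0.3768, 0.2707]
tool_rot: [[0.748, 0.664, -0.0], [0.664, -0.748, -0.0], [-0.001, 0.0, -1.0]]
force: [-0.9, -0.8, -0.8]
gripper_width: 0.0854
finger_force: 0.0
```

Call:
move_arm(
  twist=[
    [0,0,-0.884],
    [0,0,-0.884],
    [0,0,-0.884],
    [0,0,-0.884],
    [0,0,-0.884],
    [0,0,-0.884],
    [0,0,-0.884],
    [0,0,-0.884],
  ],
  translation=[
    [0.368,-0.071,-0.025],
    [0.368,-0.071,-0.025],
    [0.368,-0.071,-0.025],
    [0.368,-0.071,-0.025],
    [0.368,-0.071,-0.025],
    [0.368,-0.071,-0.025],
    [0.368,-0.071,-0.025],
    [0.368,-0.071,-0.025],
  ],
  grip=[1,1,1,1,1,1,1,1],
)

```text
time_s: 1.43
tcp_pos: [0.4231, -0.1999, 0.2853]
tool_rot: [[0.374, 0.927, -0.001], [0.927, -0.374, -0.001], [-0.001, -0.001, -1.0]]
force: [0.3, 0.4, -0.3]
gripper_width: 0.0852
finger_force: 0.0
```

Call:
move_arm(
  twist=[
    [0,0,-0.884],
    [0,0,-0.884],
    [0,0,-0.884],
    [0,0,-0.884],
    [0,0,-0.884],
    [0,0,-0.884],
    [0,0,-0.884],
    [0,0,-0.884],
  ],
  translation=[
    [0.361,0.101,-0.025],
    [0.361,0.101,-0.025],
    [0.361,0.101,-0.025],
    [0.361,0.101,-0.025],
    [0.361,0.101,-0.025],
    [0.361,0.101,-0.025],
    [0.361,0.101,-0.025],
    [0.361,0.101,-0.025],
  ],
  grip=[1,1,1,1,1,1,1,1],
)

```text
time_s: 2.1
tcp_pos: [0.5604, -0.0227, 0.2999]
tool_rot: [[-0.078, 0.997, -0.002], [0.997, 0.078, -0.001], [-0.001, -0.002, -1.0]]
force: [0.6, -1.1, 0.1]
gripper_width: 0.0857
finger_force: 0.0
```

```bash
python3 -c "
from plan import *
s=arm.read_state();print(s['time_s'],s['tcp_pos'],np.round(s['tool_rot'],4).tolist(),s['force'])
c=eyes.get_calibration('wrist');import json;json.dump([np.array(c[k]).tolist() for k in('intrinsics','world_to_cam')],open('w1.json','w'))
snap('wrist','w1.png')"
```

```text
2.1 [ 0.56035367 -0.02271727  0.29987817] [[-0.0776, 0.997, -0.0018], [0.997, 0.0776, -0.0012], [-0.0011, -0.0019, -1.0]] [ 0.63427517 -1.06054452  0.12927969]
```

View pics/w1.png

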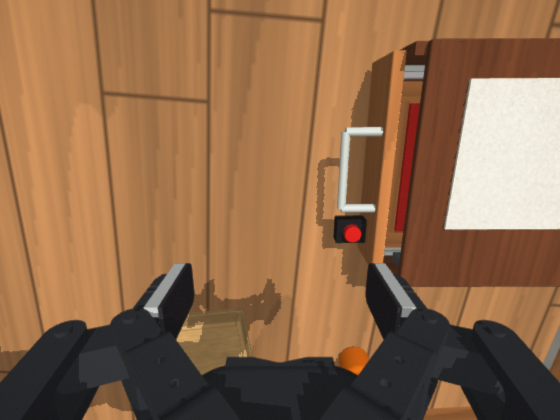

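The wrist view shows the handle bar from (345,131) to (342,210), the red button at (353,233) and the panel's top edge at about x=390. The tray is already slightly open.

```bash
cat >> m.py <<'E'
import json
def lcal(f):
    j=json.load(open(f));return dict(intrinsics=j[0],world_to_cam=j[1])
def scal(c,f): json.dump([np.array(c[k]).tolist() for k in('intrinsics','world_to_cam')],open(f,'w'))
E
python3 - <<'E'
from m import *
c=lcal('w1.json');a=cv2.imread('pics/w1.png')[:,:,::-1]
P=lambda u,v,z:onz(c,u,v,z).round(4)
m=mm(a,lambda r,g,b:(abs(r-b)<40)&(r>140)&(g>140));m[:, :330]=0;m[:,375:]=0;m[:120]=0;m[220:]=0
cs=[]
for v in range(138,204,3):
    x=np.where(m[v,330:365])[0]
    if len(x): cs.append((330+x.mean(),v,len(x)))
print(cs[0],cs[-1]); 
p=np.array([onz(c,u,v,.072)[:2] for u,v,_ in cs]);k=np.polyfit(p[:,1],p[:,0],1);print('bar x=f(y)',k,'yaw',np.degrees(np.arctan(-k[0])))
ys,xs=np.where(m[:,335:372]);print('rows',ys.min(),ys.max())
for v in(ys.min(),ys.max()):print(P(344,v,.072))
m=mm(a,lambda r,g,b:(r>170)&(g<60)&(b<60));
for s,ce,l in blobs(m,50):print('red',s,ce,P(*ce,.06))
# cabinet roof front edge
for u,v in[(431,42),(401,286)]:print('roof',P(u,v,.114))
for u,v in[(404,52),(373,262)]:print('paneltop?',P(u,v,.085))
E
```

```text
(np.float64(345.5), 138, 8) (np.float64(341.5), 201, 8)
bar x=f(y) [-0.07780767  0.633109  ] yaw 4.449087354709769
rows 127 211
[0.627  0.0453 0.072 ]
[ 0.6411 -0.0529  0.072 ]
red [345, 226, 16, 16, 192] [352.6, 233.8] [ 0.6596 -0.0866  0.06  ]
roof [0.6864 0.1264 0.114 ]
roof [ 0.7099 -0.1261  0.114 ]
paneltop? [0.674  0.1224 0.085 ]
paneltop? [ 0.6833 -0.1123  0.085 ]
```

```bash
python3 -c "
from plan import *
plan([.6334,-.004,.15],Rd(4.45))
plan([.6334,-.004,.078],Rd(4.45))"
```

```text
twist [-0.004, 0.002, -0.002] trans [0.0227, 0.1253, 0.2499]
twist [-0.004, 0.002, -0.002] trans [0.0228, 0.1255, 0.3699]
```

Call:
move_arm(
  twist=[
    [0,0,0],
    [0,0,0],
    [0,0,0],
    [0,0,0],
    [0,0,0],
    [0,0,0],
    [0,0,0],
    [0,0,0],
  ],
  translation=[
    [0.023,0.125,0.1],
    [0.023,0.125,0.1],
    [0.023,0.125,0.2],
    [0.023,0.125,0.25],
    [0.023,0.125,0.25],
    [0.023,0.125,0.25],
    [0.023,0.125,0.25],
    [0.023,0.125,0.25],
  ],
  grip=[0.35,0.35,0.35,0.35,0.35,0.35,0.35,0.35],
)

```text
time_s: 2.82
tcp_pos: [0.6348, -0.003, 0.1529]
tool_rot: [[-0.077, 0.997, 0.003], [0.997, 0.077, -0.0], [-0.001, 0.003, -1.0]]
force: [-0.3, -0.5, 0.6]
gripper_width: 0.0298
finger_force: 0.0
```

Call:
move_arm(
  twist=[
    [0,0,0],
    [0,0,0],
    [0,0,0],
    [0,0,0],
    [0,0,0],
    [0,0,0],
    [0,0,0],
    [0,0,0],
  ],
  translation=[
    [0,0,0.02],
    [0,0,0.04],
    [0,0,0.06],
    [0,0,0.08],
    [0,0,0.1],
    [0,0,0.12],
    [0,0,0.12],
    [0,0,0.12],
  ],
  grip=[0.35,0.35,0.35,0.35,0.35,0.35,0.35,0.35],
)

```text
time_s: 3.48
tcp_pos: [0.6338, -0.0015, 0.0782]
tool_rot: [[-0.078, 0.997, -0.001], [0.997, 0.078, -0.0], [-0.0, -0.001, -1.0]]
force: [0.3, 0.3, 0.7]
gripper_width: 0.0302
finger_force: 0.0
```

Call:
move_arm(
  twist=[
    [0,0,0],
    [0,0,0],
    [0,0,0],
    [0,0,0],
    [0,0,0],
    [0,0,0],
    [0,0,0],
    [0,0,0],
  ],
  translation=[
    [0,0,0],
    [0,0,0],
    [0,0,0],
    [0,0,0],
    [0,0,0],
    [0,0,0],
    [0,0,0],
    [0,0,0],
  ],
  grip=[0,0,0,0,0,0,0,0],
  squeeze=60,
)

```text
time_s: 4.15
tcp_pos: [0.6327, -0.0016, 0.0794]
tool_rot: [[-0.079, 0.997, -0.003], [0.997, 0.079, -0.0], [-0.0, -0.003, -1.0]]
force: [-6.2, -0.6, 4.2]
gripper_width: 0.0077
finger_force: 58.6
```

Call:
move_arm(
  twist=[
    [0,0,0],
    [0,0,0],
    [0,0,0],
    [0,0,0],
    [0,0,0],
    [0,0,0],
    [0,0,0],
    [0,0,0],
  ],
  translation=[
    [0,-0.02,0],
    [0,-0.05,0],
    [0,-0.085,0],
    [0,-0.12,0],
    [0,-0.155,0],
    [0,-0.19,0],
    [0,-0.225,0],
    [0,-0.255,0],
  ],
  grip=[0,0,0,0,0,0,0,0],
)

```text
time_s: 4.82
tcp_pos: [0.4838, -0.0139, 0.0795]
tool_rot: [[-0.079, 0.997, 0.008], [0.997, 0.079, -0.001], [-0.002, 0.008, -1.0]]
force: [6.5, -2.3, -6.9]
gripper_width: 0.0078
finger_force: 59.7
```

Call:
move_arm(
  twist=[
    [0,0,0],
    [0,0,0],
    [0,0,0],
    [0,0,0],
    [0,0,0],
    [0,0,0],
    [0,0,0],
    [0,0,0],
  ],
  translation=[
    [0,-0.01,0],
    [0,-0.018,0],
    [0,-0.022,0],
    [0,-0.026,0],
    [0,-0.03,0],
    [0,-0.032,0],
    [0,-0.032,0],
    [0,-0.032,0],
  ],
  grip=[0,0,0,0,0,0,0,0],
)

```text
time_s: 5.48
tcp_pos: [0.4644, -0.0154, 0.0794]
tool_rot: [[-0.079, 0.997, 0.004], [0.997, 0.079, -0.001], [-0.001, 0.004, -1.0]]
force: [2.5, -4.7, 1.8]
gripper_width: 0.0076
finger_force: 60.5
```

```bash
python3 -c "
from plan import *
s=arm.read_state();print(s['time_s'],s['tcp_pos'],s['force'])
c=eyes.get_calibration('wrist');scal(c,'w2.json');snap('wrist','w2.png')"
```

```text
5.4833 [ 0.46437506 -0.01543481  0.07939405] [ 2.5272652  -4.73669894  1.76556361]
```

View pics/w2.png

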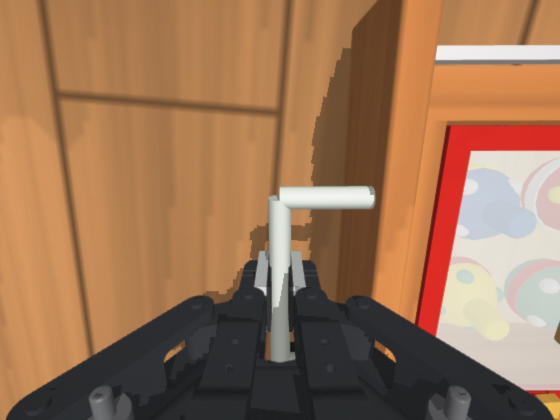

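The picture shows the handle gripped and the pane (red border) drawn out. The pull is about 169 mm so far, so I'll go on to the stop.

Call:
move_arm(
  twist=[
    [0,0,0],
    [0,0,0],
    [0,0,0],
    [0,0,0],
    [0,0,0],
    [0,0,0],
    [0,0,0],
    [0,0,0],
  ],
  translation=[
    [0,-0.002,0],
    [0,-0.004,0],
    [0,-0.006,0],
    [0,-0.008,0],
    [0,-0.008,0],
    [0,-0.008,0],
    [0,-0.008,0],
    [0,-0.008,0],
  ],
  grip=[0,0,0,0,0,0,0,0],
)

```text
time_s: 6.2
tcp_pos: [0.4611, -0.0157, 0.0794]
tool_rot: [[-0.079, 0.997, 0.007], [0.997, 0.079, -0.001], [-0.001, 0.007, -1.0]]
force: [7.1, -3.2, -2.1]
gripper_width: 0.0076
finger_force: 60.1
```

Call:
move_arm(
  twist=[
    [0,0,0],
    [0,0,0],
    [0,0,0],
    [0,0,0],
    [0,0,0],
    [0,0,0],
    [0,0,0],
    [0,0,0],
  ],
  translation=[
    [0,0.002,0],
    [0,0.004,0],
    [0,0.006,0],
    [0,0.01,0],
    [0,0.014,0],
    [0,0.016,0],
    [0,0.016,0],
    [0,0.016,0],
  ],
  grip=[0,0,0,0,0,0,0,0],
)

```text
time_s: 6.87
tcp_pos: [0.4655, -0.0153, 0.0793]
tool_rot: [[-0.08, 0.997, -0.005], [0.997, 0.08, -0.002], [-0.001, -0.005, -1.0]]
force: [-6.7, -6.7, 10.9]
gripper_width: 0.008
finger_force: 61.5
```

Call:
move_arm(
  twist=[
    [0,0,0],
    [0,0,0],
    [0,0,0],
    [0,0,0],
    [0,0,0],
    [0,0,0],
    [0,0,0],
    [0,0,0],
  ],
  translation=[
    [0,-0.007,0],
    [0,-0.007,0],
    [0,-0.007,0],
    [0,-0.007,0],
    [0,-0.007,-0.03],
    [0,-0.007,-0.08],
    [0,-0.007,-0.14],
    [0,-0.007,-0.2],
  ],
  grip=[0.35,0.35,0.35,0.35,0.35,0.35,0.35,0.35],
)

```text
time_s: 7.53
tcp_pos: [0.4626, -0.0146, 0.1996]
tool_rot: [[-0.079, 0.997, -0.002], [0.997, 0.079, 0.0], [0.001, -0.002, -1.0]]
force: [0.6, 0.7, -1.0]
gripper_width: 0.0299
finger_force: 0.0
```

Call:
move_arm(
  twist=[
    [0,0,0],
    [0,0,0],
    [0,0,0],
    [0,0,0],
    [0,0,0],
    [0,0,0],
    [0,0,0],
    [0,0,0],
  ],
  translation=[
    [-0.07,0.22,-0.17],
    [-0.07,0.22,-0.17],
    [-0.07,0.22,-0.17],
    [-0.07,0.22,-0.17],
    [-0.07,0.22,-0.17],
    [-0.07,0.22,-0.17],
    [-0.07,0.22,-0.17],
    [-0.07,0.22,-0.17],
  ],
  grip=[0.35,0.35,0.35,0.35,0.35,0.35,0.35,0.35],
)

```text
time_s: 8.2
tcp_pos: [0.5962, -0.0459, 0.2991]
tool_rot: [[-0.079, 0.997, -0.004], [0.997, 0.079, 0.001], [0.001, -0.004, -1.0]]
force: [-0.5, 0.7, 0.4]
gripper_width: 0.0302
finger_force: 0.0
```

```bash
python3 -c "
from plan import *
s=arm.read_state();print(s['time_s'],s['tcp_pos'],s['force'])
c=eyes.get_calibration('wrist');scal(c,'w3.json');snap('wrist','w3.png')"
```

```text
8.2 [ 0.59615503 -0.04591218  0.29906073] [-0.51343231  0.70341942  0.41830017]
```

View pics/w3.png

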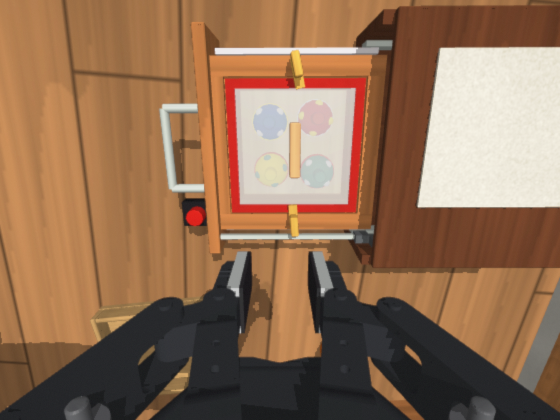

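The picture shows the pane with its grip at (295,150), brass tabs at (297,68) and (293,221), and four bells. The bells are blue (270,122), red (315,118), yellow (271,169) and green (317,170), and the button has popped up at (195,216).

```bash
python3 - <<'E'
from m import *
c=lcal('w3.json');a=cv2.imread('pics/w3.png')[:,:,::-1]
P=lambda u,v,z:onz(c,u,v,z).round(4)
hs=cv2.cvtColor(np.ascontiguousarray(a),cv2.COLOR_RGB2HSV)
for n,(u,v) in dict(tabL=(297,68),tabR=(293,221),grip=(295,150),rim=(260,65)).items():print(n,hs[v,u],a[v,u])
m=mm(a,lambda r,g,b:(r>150)&(g<50)&(b<50))
for s,ce,l in blobs(m,100):
    print('red',s,ce); 
    if s[4]>1500:
        q=cv2.boxPoints(cv2.minAreaRect(np.argwhere(l)[:,::-1].astype(np.float32)));w=np.array([onz(c,*x,.073) for x in q]);print(q.round(1).tolist(),w.round(4).tolist(),w.mean(0),[np.linalg.norm(w[i]-w[i-1]).round(4) for i in range(4)])
    else: print(P(*ce,.066))
m=((hs[...,0]>17)&(hs[...,0]<30)&(hs[...,1]>150)&(hs[...,2]>120)).astype(np.uint8)
for s,ce,l in blobs(m,40):
    if 200<ce[0]<380 and ce[1]<250:
        q=cv2.minAreaRect(np.argwhere(l)[:,::-1].astype(np.float32));b=cv2.boxPoints(q)
        w=np.array([onz(c,*x,.090)[:2] for x in b]);e=w[1]-w[0];f=w[2]-w[1];d=e if np.linalg.norm(e)>np.linalg.norm(f) else f
        print('brass',s,ce,P(*ce,.09),'len',np.linalg.norm(e).round(4),np.linalg.norm(f).round(4),'dir',np.degrees(np.arctan2(d[1],d[0])))
E
```

```text
tabL [ 21 164 240] [240 192  86]
tabR [ 20 164 237] [237 188  85]
grip [ 18 115 238] [238 196 131]
rim [ 13 164 209] [209 133  75]
red [226, 79, 63, 133, 1656] [244.9, 138.7]
[[226.0, 211.0], [226.0, 79.0], [288.0, 79.0], [288.0, 211.0]] [[0.533, -0.0863, 0.073], [0.5295, 0.0619, 0.073], [0.5954, 0.067, 0.073], [0.6082, -0.0804, 0.073]] [ 0.56649752 -0.00944243  0.073     ] [np.float64(0.0754), np.float64(0.1483), np.float64(0.0661), np.float64(0.1479)]
red [298, 79, 68, 133, 1696] [344.0, 140.7]
[[297.70001220703125, 210.89999389648438], [305.20001220703125, 75.69999694824219], [365.1000061035156, 79.0], [357.6000061035156, 214.1999969482422]] [[0.6199, -0.0793, 0.073], [0.6133, 0.0716, 0.073], [0.6772, 0.0733, 0.073], [0.693, -0.0778, 0.073]] [ 0.65085672 -0.00303539  0.073     ] [np.float64(0.0731), np.float64(0.1511), np.float64(0.0639), np.float64(0.152)]
red [186, 207, 17, 19, 250] [194.6, 216.2]
[ 0.4929 -0.0986  0.066 ]
brass [291, 51, 14, 38, 343] [296.9, 69.3] [0.6033 0.0749 0.09  ] len 0.0099 0.0339 dir -73.03943862263232
brass [289, 205, 10, 31, 235] [293.3, 219.8] [ 0.6144 -0.0851  0.09  ] len 0.0088 0.0377 dir -80.0368505472987
```

```bash
python3 -c "
import cv2
a=cv2.imread('pics/w3.png')[40:245,215:375];cv2.imwrite('pics/w3c.png',cv2.resize(a,None,fx=2.9,fy=2.9,interpolation=cv2.INTER_CUBIC))"
```

```text
(no output)
```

View pics/w3c.png

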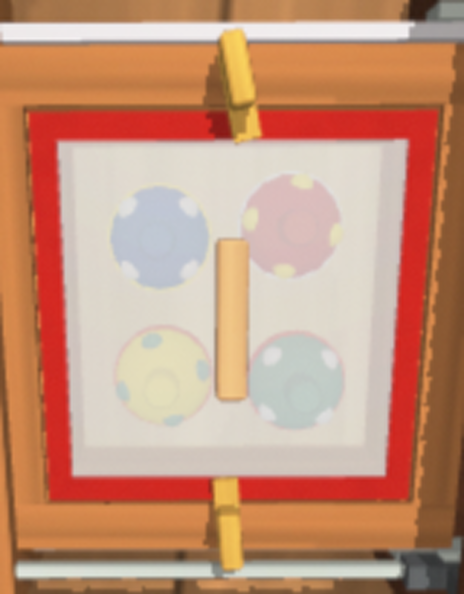

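The crop shows the pane corners, both fins and the grip clearly. I'll take the pins from the known geometry.

```bash
python3 - <<'E'
from m import *
c=lcal('w3.json')
Q=lambda u,v,z:onz(c,215+u/2.9,40+v/2.9,z)[:2]
pc=np.array([Q(*x,.073) for x in[(28,108),(440,108),(413,500),(48,500)]]);print(pc.round(4).tolist(),pc.mean(0).round(4))
w=np.radians(4.5);cx=np.array([np.cos(w),np.sin(w)]);cy=np.array([-np.sin(w),np.cos(w)])
print('sides',[np.linalg.norm(pc[i]-pc[i-1]).round(4) for i in range(4)], 'angs',[np.degrees(np.arctan2(*(b-a)[::-1])).round(2) for a,b in((pc[0],pc[1]),(pc[3],pc[2]),(pc[3],pc[0]),(pc[2],pc[1]))])
ctr=pc.mean(0)
print('grip',[Q(*x,.089).round(4) for x in[(217,240),(248,240),(248,399),(217,399)]],np.mean([Q(*x,.089) for x in[(217,240),(248,240),(248,399),(217,399)]],0))
print('pins',ctr+cy*.088,ctr-cy*.088)
L=[Q(232,31,.096),Q(241,106,.096)];d=L[1]-L[0];print('Lfin',L,np.mean(L,0),np.linalg.norm(d),np.degrees(np.arctan2(d[1],d[0])))
R=[Q(228,512,.096),Q(232,568,.096)];d=R[1]-R[0];print('Rfin',R,np.mean(R,0),np.linalg.norm(d),np.degrees(np.arctan2(d[1],d[0])))
E
```

```text
[[0.528, 0.0635], [0.6786, 0.0752], [0.6924, -0.0755], [0.5398, -0.0876]] [ 0.6097 -0.0061]
sides [np.float64(0.1516), np.float64(0.1511), np.float64(0.1513), np.float64(0.1532)] angs [np.float64(4.43), np.float64(4.53), np.float64(94.45), np.float64(95.23)]
grip [array([0.6008, 0.0229]), array([0.6121, 0.0238]), array([ 0.6179, -0.0349]), array([ 0.606 , -0.0359])] [ 0.60918313 -0.00603281]
pins [0.60280943 0.08163316] [ 0.61661823 -0.09382429]
Lfin [array([0.59963961, 0.09030625]), array([0.60486128, 0.06759268])] [0.60225044 0.07894946] 0.02330605727259147 -77.05310992031627
Rfin [array([ 0.61394504, -0.07907538]), array([ 0.61773562, -0.10264573])] [ 0.61584033 -0.09086056] 0.023873201501888163 -80.86392142803318
```

```bash
python3 -c "
from plan import *
plan([.6023,.081,.150],Rd(12.9));plan([.6023,.081,.107],Rd(12.9))"
```

```text
twist [-0.007, -0.002, -0.279] trans [0.2099, 0.0278, 0.2489]
twist [-0.007, -0.002, -0.279] trans [0.2099, 0.0281, 0.3205]
```

Call:
move_arm(
  twist=[
    [0,0,-0.28],
    [0,0,-0.28],
    [0,0,-0.28],
    [0,0,-0.28],
    [0,0,-0.28],
    [0,0,-0.28],
    [0,0,-0.28],
    [0,0,-0.28],
  ],
  translation=[
    [0.21,0.028,0.05],
    [0.21,0.028,0.1],
    [0.21,0.028,0.15],
    [0.21,0.028,0.2],
    [0.21,0.028,0.249],
    [0.21,0.028,0.249],
    [0.21,0.028,0.249],
    [0.21,0.028,0.249],
  ],
  grip=[0.35,0.35,0.35,0.35,0.35,0.35,0.35,0.35],
)

```text
time_s: 8.92
tcp_pos: [0.605, 0.0802, 0.1524]
tool_rot: [[-0.223, 0.975, 0.001], [0.975, 0.223, -0.0], [-0.0, 0.001, -1.0]]
force: [1.3, -0.2, 0.7]
gripper_width: 0.0296
finger_force: 0.0
```

Call:
move_arm(
  twist=[
    [0,0,0],
    [0,0,0],
    [0,0,0],
    [0,0,0],
    [0,0,0],
    [0,0,0],
    [0,0,0],
    [0,0,0],
  ],
  translation=[
    [0,0,0.02],
    [0,0,0.04],
    [0,0,0.055],
    [0,0,0.065],
    [0,0,0.072],
    [0,0,0.072],
    [0,0,0.072],
    [0,0,0.072],
  ],
  grip=[0.35,0.35,0.35,0.35,0.35,0.35,0.35,0.35],
)

```text
time_s: 9.58
tcp_pos: [0.6052, 0.0805, 0.1088]
tool_rot: [[-0.223, 0.975, 0.001], [0.975, 0.223, 0.0], [-0.0, 0.001, -1.0]]
force: [-0.1, 0.4, 0.3]
gripper_width: 0.03
finger_force: 0.0
```

```bash
python3 -c "
from plan import *
s=arm.read_state();print(s['time_s'],s['tcp_pos'],s['force'],s['joints'])
plan([.6023,.081,.107],Rd(12.9))"
```

```text
9.5833 [0.60523162 0.08047625 0.10881644] [-0.12158728  0.44982461  0.3223778 ] [ 1.13398676e-01  4.96485095e-01  1.68123086e+00 -1.08431041e-04
  9.62516209e-01 -1.11614426e-01]
twist [0.003, 0.0, -0.0] trans [0.0019, -0.0046, 0.003]
```

Call:
move_arm(
  twist=[
    [0,0,0],
    [0,0,0],
    [0,0,0],
    [0,0,0],
    [0,0,0],
    [0,0,0],
    [0,0,0],
    [0,0,0],
  ],
  translation=[
    [0.002,-0.0045,0.003],
    [0.002,-0.0045,0.003],
    [0.002,-0.0045,0.003],
    [0.002,-0.0045,0.003],
    [0.002,-0.0045,0.003],
    [0.002,-0.0045,0.003],
    [0.002,-0.0045,0.003],
    [0.002,-0.0045,0.003],
  ],
  grip=[0.35,0.35,0,0,0,0,0,0],
  squeeze=40,
)

```text
time_s: 10.25
tcp_pos: [0.6019, 0.0812, 0.1065]
tool_rot: [[-0.223, 0.975, 0.0], [0.975, 0.223, 0.0], [0.0, 0.0, -1.0]]
force: [-1.3, 1.1, 2.4]
gripper_width: 0.0078
finger_force: 42.1
```

Call:
move_arm(
  twist=[
    [0,0,-0.1],
    [0,0,-0.2],
    [0,0,-0.3],
    [0,0,-0.42],
    [0,0,-0.54],
    [0,0,-0.66],
    [0,0,-0.78],
    [0,0,-0.88],
  ],
  translation=[
    [0,0,0],
    [0,0,0],
    [0,0,0],
    [0,0,0],
    [0,0,0],
    [0,0,0],
    [0,0,0],
    [0,0,0],
  ],
  grip=[0,0,0,0,0,0,0,0],
)

```text
time_s: 10.92
tcp_pos: [0.6023, 0.0814, 0.1065]
tool_rot: [[-0.635, 0.772, 0.001], [0.772, 0.635, 0.001], [-0.0, 0.001, -1.0]]
force: [0.6, 1.4, 1.3]
gripper_width: 0.0079
finger_force: 42.0
```

Call:
move_arm(
  twist=[
    [0,0,-0.1],
    [0,0,-0.2],
    [0,0,-0.3],
    [0,0,-0.42],
    [0,0,-0.54],
    [0,0,-0.66],
    [0,0,-0.78],
    [0,0,-0.88],
  ],
  translation=[
    [0,0,0],
    [0,0,0],
    [0,0,0],
    [0,0,0],
    [0,0,0],
    [0,0,0],
    [0,0,0],
    [0,0,0],
  ],
  grip=[0,0,0,0,0,0,0,0],
)

```text
time_s: 11.58
tcp_pos: [0.6025, 0.0816, 0.1065]
tool_rot: [[-0.912, 0.409, 0.002], [0.409, 0.912, 0.001], [-0.001, 0.002, -1.0]]
force: [-0.2, 2.6, 0.8]
gripper_width: 0.0077
finger_force: 41.9
```

Call:
move_arm(
  twist=[
    [0,0,-0.1],
    [0,0,-0.2],
    [0,0,-0.3],
    [0,0,-0.42],
    [0,0,-0.54],
    [0,0,-0.66],
    [0,0,-0.78],
    [0,0,-0.86],
  ],
  translation=[
    [0,0,0],
    [0,0,0],
    [0,0,0],
    [0,0,0],
    [0,0,0],
    [0,0,0],
    [0,0,0],
    [0,0,0],
  ],
  grip=[0,0,0,0,0,0,0,0],
)

```text
time_s: 12.25
tcp_pos: [0.6025, 0.0821, 0.1065]
tool_rot: [[-1.0, -0.028, 0.002], [-0.028, 1.0, 0.002], [-0.002, 0.002, -1.0]]
force: [1.7, 2.9, 1.2]
gripper_width: 0.0079
finger_force: 41.9
```

Call:
move_arm(
  twist=[
    [0,0,0],
    [0,0,0],
    [0,0,0],
    [0,0,0],
    [0,0,0],
    [0,0,0],
    [0,0,0],
    [0,0,0],
  ],
  translation=[
    [0,0,0],
    [0,0,0],
    [0,0,0],
    [0,0,0],
    [0,0,-0.02],
    [0,0,-0.05],
    [0,0,-0.08],
    [0,0,-0.08],
  ],
  grip=[0.35,0.35,0.35,0.35,0.35,0.35,0.35,0.35],
)

```text
time_s: 12.92
tcp_pos: [0.6039, 0.0811, 0.1578]
tool_rot: [[-1.0, -0.026, 0.007], [-0.026, 1.0, 0.0], [-0.007, 0.0, -1.0]]
force: [-0.5, 0.6, 0.4]
gripper_width: 0.0296
finger_force: 0.0
```

```bash
python3 -c "
from plan import *
plan([.6162,-.0932,.152],Rd(9.1),3)"
```

```text
twist [0.003, 0.003, 0.915] trans [-0.0043, -0.097, 0.0032]
twist [0.003, 0.003, 0.915] trans [-0.0486, -0.084, 0.0033]
twist [0.003, 0.003, 0.915] trans [-0.0819, -0.0522, 0.0033]
```

Call:
move_arm(
  twist=[
    [0,0,0.915],
    [0,0,0.915],
    [0,0,0.915],
    [0,0,0.915],
    [0,0,0.915],
    [0,0,0.915],
    [0,0,0.915],
    [0,0,0.915],
  ],
  translation=[
    [-0.004,-0.097,0.003],
    [-0.004,-0.097,0.003],
    [-0.004,-0.097,0.003],
    [-0.004,-0.097,0.003],
    [-0.004,-0.097,0.003],
    [-0.004,-0.097,0.003],
    [-0.004,-0.097,0.003],
    [-0.004,-0.097,0.003],
  ],
  grip=[0.35,0.35,0.35,0.35,0.35,0.35,0.35,0.35],
)

```text
time_s: 13.58
tcp_pos: [0.6057, 0.0232, 0.1522]
tool_rot: [[-0.9, 0.436, -0.0], [0.436, 0.9, -0.0], [0.0, -0.0, -1.0]]
force: [-0.2, -0.2, 0.9]
gripper_width: 0.0301
finger_force: 0.0
```

Call:
move_arm(
  twist=[
    [0,0,0.915],
    [0,0,0.915],
    [0,0,0.915],
    [0,0,0.915],
    [0,0,0.915],
    [0,0,0.915],
    [0,0,0.915],
    [0,0,0.915],
  ],
  translation=[
    [-0.049,-0.084,0.003],
    [-0.049,-0.084,0.003],
    [-0.049,-0.084,0.003],
    [-0.049,-0.084,0.003],
    [-0.049,-0.084,0.003],
    [-0.049,-0.084,0.003],
    [-0.049,-0.084,0.003],
    [-0.049,-0.084,0.003],
  ],
  grip=[0.35,0.35,0.35,0.35,0.35,0.35,0.35,0.35],
)

```text
time_s: 14.25
tcp_pos: [0.6102, -0.0349, 0.1507]
tool_rot: [[-0.598, 0.801, 0.0], [0.801, 0.598, -0.0], [-0.0, -0.0, -1.0]]
force: [-0.5, 0.4, -0.1]
gripper_width: 0.0298
finger_force: 0.0
```

Call:
move_arm(
  twist=[
    [0,0,0.915],
    [0,0,0.915],
    [0,0,0.915],
    [0,0,0.915],
    [0,0,0.915],
    [0,0,0.915],
    [0,0,0.915],
    [0,0,0.915],
  ],
  translation=[
    [-0.082,-0.052,0.003],
    [-0.082,-0.052,0.003],
    [-0.082,-0.052,0.003],
    [-0.082,-0.052,0.003],
    [-0.082,-0.052,0.003],
    [-0.082,-0.052,0.003],
    [-0.082,-0.052,0.003],
    [-0.082,-0.052,0.003],
  ],
  grip=[0.35,0.35,0.35,0.35,0.35,0.35,0.35,0.35],
)

```text
time_s: 14.92
tcp_pos: [0.6145, -0.093, 0.1489]
tool_rot: [[-0.161, 0.987, 0.0], [0.987, 0.161, -0.0], [-0.0, 0.0, -1.0]]
force: [-1.0, 0.5, 0.4]
gripper_width: 0.0296
finger_force: 0.0
```

```bash
python3 -c "
from plan import *
plan([.6162,-.0932,.107],Rd(9.1))"
```

```text
twist [0.0, 0.0, 0.006] trans [-0.0008, 0.0028, 0.0699]
```

Call:
move_arm(
  twist=[
    [0,0,0],
    [0,0,0],
    [0,0,0],
    [0,0,0],
    [0,0,0],
    [0,0,0],
    [0,0,0],
    [0,0,0],
  ],
  translation=[
    [0,0.002,0.02],
    [0,0.002,0.04],
    [0,0.002,0.055],
    [0,0.002,0.065],
    [0,0.002,0.069],
    [0,0.002,0.069],
    [0,0.002,0.069],
    [0,0.002,0.069],
  ],
  grip=[0.35,0.35,0.35,0.35,0.35,0.35,0.35,0.35],
)

```text
time_s: 15.58
tcp_pos: [0.6161, -0.0932, 0.108]
tool_rot: [[-0.159, 0.987, 0.001], [0.987, 0.159, -0.0], [-0.0, 0.001, -1.0]]
force: [-0.1, -0.5, 0.4]
gripper_width: 0.0295
finger_force: 0.0
```

```bash
python3 -c "
from plan import *
plan([.6162,-.0932,.107],Rd(9.1))
s=arm.read_state();print(s['tcp_pos'])
c=eyes.get_calibration('wrist');scal(c,'w4.json');snap('wrist','w4.png')"
```

```text
twist [0.002, 0.001, 0.002] trans [-0.0, 0.0002, 0.0017]
[ 0.61606055 -0.09320153  0.10804715]
```

Call:
move_arm(
  twist=[
    [0,0,0],
    [0,0,0],
    [0,0,0],
    [0,0,0],
    [0,0,0],
    [0,0,0],
    [0,0,0],
    [0,0,0],
  ],
  translation=[
    [0,0,0.001],
    [0,0,0.001],
    [0,0,0.001],
    [0,0,0.001],
    [0,0,0.001],
    [0,0,0.001],
    [0,0,0.001],
    [0,0,0.001],
  ],
  grip=[0,0,0,0,0,0,0,0],
  squeeze=40,
)

```text
time_s: 16.3
tcp_pos: [0.616, -0.0932, 0.1074]
tool_rot: [[-0.159, 0.987, 0.001], [0.987, 0.159, -0.0], [-0.0, 0.001, -1.0]]
force: [0.0, 0.3, 4.3]
gripper_width: 0.0078
finger_force: 42.8
```

Call:
move_arm(
  twist=[
    [0,0,-0.1],
    [0,0,-0.2],
    [0,0,-0.3],
    [0,0,-0.42],
    [0,0,-0.54],
    [0,0,-0.66],
    [0,0,-0.78],
    [0,0,-0.9],
  ],
  translation=[
    [0,0,0],
    [0,0,0],
    [0,0,0],
    [0,0,0],
    [0,0,0],
    [0,0,0],
    [0,0,0],
    [0,0,0],
  ],
  grip=[0,0,0,0,0,0,0,0],
)

```text
time_s: 16.97
tcp_pos: [0.6159, -0.0932, 0.1074]
tool_rot: [[-0.592, 0.806, 0.001], [0.806, 0.592, -0.0], [-0.001, 0.001, -1.0]]
force: [0.2, 0.3, 4.8]
gripper_width: 0.0077
finger_force: 42.8
```

Call:
move_arm(
  twist=[
    [0,0,-0.1],
    [0,0,-0.2],
    [0,0,-0.3],
    [0,0,-0.42],
    [0,0,-0.54],
    [0,0,-0.66],
    [0,0,-0.78],
    [0,0,-0.92],
  ],
  translation=[
    [0,0,0],
    [0,0,0],
    [0,0,0],
    [0,0,0],
    [0,0,0],
    [0,0,0],
    [0,0,0],
    [0,0,0],
  ],
  grip=[0,0,0,0,0,0,0,0],
)

```text
time_s: 17.63
tcp_pos: [0.6159, -0.0933, 0.1074]
tool_rot: [[-0.898, 0.439, 0.001], [0.439, 0.898, -0.0], [-0.001, 0.0, -1.0]]
force: [-0.1, 0.5, 4.4]
gripper_width: 0.0081
finger_force: 42.8
```

Call:
move_arm(
  twist=[
    [0,0,-0.1],
    [0,0,-0.2],
    [0,0,-0.3],
    [0,0,-0.42],
    [0,0,-0.54],
    [0,0,-0.66],
    [0,0,-0.78],
    [0,0,-0.92],
  ],
  translation=[
    [0,0,0],
    [0,0,0],
    [0,0,0],
    [0,0,0],
    [0,0,0],
    [0,0,0],
    [0,0,0],
    [0,0,0],
  ],
  grip=[0,0,0,0,0,0,0,0],
)

```text
time_s: 18.3
tcp_pos: [0.6159, -0.0933, 0.1074]
tool_rot: [[-1.0, -0.027, 0.001], [-0.027, 1.0, -0.0], [-0.001, -0.0, -1.0]]
force: [-0.3, -0.3, 5.0]
gripper_width: 0.0075
finger_force: 42.8
```

Call:
move_arm(
  twist=[
    [0,0,0],
    [0,0,0],
    [0,0,0],
    [0,0,0],
    [0,0,0],
    [0,0,0],
    [0,0,0],
    [0,0,0],
  ],
  translation=[
    [0,0,0],
    [0,0,0],
    [0,0,0],
    [0,0,0],
    [0,0,-0.02],
    [0,0,-0.06],
    [0,0,-0.12],
    [0,0,-0.18],
  ],
  grip=[0.35,0.35,0.35,0.35,0.35,0.35,0.35,0.35],
)

```text
time_s: 18.97
tcp_pos: [0.6148, -0.093, 0.2148]
tool_rot: [[-1.0, -0.023, -0.003], [-0.023, 1.0, 0.0], [0.003, 0.001, -1.0]]
force: [1.3, -0.3, 0.3]
gripper_width: 0.03
finger_force: 0.0
```

```bash
python3 -c "
from plan import *
print('now');plan([.593,-.04,.3],Rd(4.5),3)"
```

```text
now
twist [-0.001, -0.002, 0.965] trans [0.0116, 0.0297, -0.0473]
twist [-0.001, -0.002, 0.965] trans [0.0245, 0.0205, -0.0473]
twist [-0.001, -0.002, 0.965] trans [0.0313, 0.0061, -0.0473]
```

Call:
move_arm(
  twist=[
    [0,0,0.965],
    [0,0,0.965],
    [0,0,0.965],
    [0,0,0.965],
    [0,0,0.965],
    [0,0,0.965],
    [0,0,0.965],
    [0,0,0.965],
  ],
  translation=[
    [0.012,0.03,-0.047],
    [0.012,0.03,-0.047],
    [0.012,0.03,-0.047],
    [0.012,0.03,-0.047],
    [0.012,0.03,-0.047],
    [0.012,0.03,-0.047],
    [0.012,0.03,-0.047],
    [0.012,0.03,-0.047],
  ],
  grip=[0.35,0.35,0.35,0.35,0.35,0.35,0.35,0.35],
)

```text
time_s: 19.63
tcp_pos: [0.608, -0.0754, 0.2428]
tool_rot: [[-0.887, 0.462, -0.001], [0.462, 0.887, -0.0], [0.0, -0.0, -1.0]]
force: [-0.0, 0.1, 1.0]
gripper_width: 0.0299
finger_force: 0.0
```

Call:
move_arm(
  twist=[
    [0,0,0.965],
    [0,0,0.965],
    [0,0,0.965],
    [0,0,0.965],
    [0,0,0.965],
    [0,0,0.965],
    [0,0,0.965],
    [0,0,0.965],
  ],
  translation=[
    [0.025,0.02,-0.047],
    [0.025,0.02,-0.047],
    [0.025,0.02,-0.047],
    [0.025,0.02,-0.047],
    [0.025,0.02,-0.047],
    [0.025,0.02,-0.047],
    [0.025,0.02,-0.047],
    [0.025,0.02,-0.047],
  ],
  grip=[0.35,0.35,0.35,0.35,0.35,0.35,0.35,0.35],
)

```text
time_s: 20.3
tcp_pos: [0.6003, -0.0578, 0.2711]
tool_rot: [[-0.553, 0.833, -0.0], [0.833, 0.553, -0.0], [0.0, -0.0, -1.0]]
force: [1.0, -0.0, 0.3]
gripper_width: 0.0297
finger_force: 0.0
```

Call:
move_arm(
  twist=[
    [0,0,0.965],
    [0,0,0.965],
    [0,0,0.965],
    [0,0,0.965],
    [0,0,0.965],
    [0,0,0.965],
    [0,0,0.965],
    [0,0,0.965],
  ],
  translation=[
    [0.031,0.006,-0.047],
    [0.031,0.006,-0.047],
    [0.031,0.006,-0.047],
    [0.031,0.006,-0.047],
    [0.031,0.006,-0.047],
    [0.031,0.006,-0.047],
    [0.031,0.006,-0.047],
    [0.031,0.006,-0.047],
  ],
  grip=[0.35,0.35,0.35,0.35,0.35,0.35,0.35,0.35],
)

```text
time_s: 20.97
tcp_pos: [0.593, -0.0403, 0.2994]
tool_rot: [[-0.081, 0.997, -0.0], [0.997, 0.081, -0.0], [-0.0, -0.0, -1.0]]
force: [0.1, 0.6, 0.5]
gripper_width: 0.0296
finger_force: 0.0
```

```bash
python3 - <<'E'
from plan import *
c=eyes.get_calibration('wrist');scal(c,'w5.json');a=snap('wrist','w5.png')
hs=cv2.cvtColor(np.ascontiguousarray(a),cv2.COLOR_RGB2HSV)
m=((hs[...,0]>17)&(hs[...,0]<30)&(hs[...,1]>150)&(hs[...,2]>120)).astype(np.uint8)
for s,ce,l in blobs(m,40):
    if 150<ce[0]<420 and ce[1]<260: print('brass',s,ce,onz(c,*ce,.09).round(4))
m=((hs[...,0]>14)&(hs[...,0]<22)&(hs[...,1]>90)&(hs[...,1]<140)&(hs[...,2]>200)).astype(np.uint8)
for s,ce,l in blobs(m,150):
    if 150<ce[0]<420 and ce[1]<260:
        b=cv2.boxPoints(cv2.minAreaRect(np.argwhere(l)[:,::-1].astype(np.float32)));print('grip',s,ce,[onz(c,*x,.089)[:2].round(4).tolist() for x in b],onz(c,*ce,.089))
g=onz(c,*ce,.089)
print(arm.read_state()['tcp_pos'])
plan([.609,-.006,.150],Rd(4.5))
cv2.imwrite('pics/w5c.png',cv2.resize(a[40:265,180:400],None,fx=2.6,fy=2.6)[:,:,::-1])
E
```

```text
brass [289, 62, 32, 14, 363] [304.6, 68.9] [0.6084 0.0814 0.09  ]
brass [276, 223, 28, 14, 305] [290.2, 229.4] [ 0.6096 -0.092   0.09  ]
grip [292, 128, 10, 55, 533] [296.4, 154.5] [[0.6011, 0.0232], [0.6107, 0.024], [0.6166, -0.0344], [0.6065, -0.0352]] [ 0.6085026  -0.00428354  0.089     ]
[ 0.593025   -0.04028637  0.29937242]
twist [-0.0, 0.0, 0.003] trans [0.0548, 0.0312, 0.2489]
```

View pics/w5c.png

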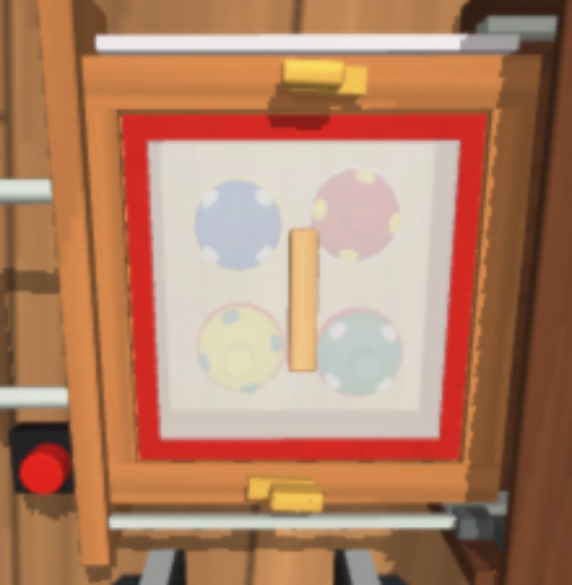

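Both tabs lie along the rim, clear of the pane, and the grip is at crop (303,300). I'll grasp the pane and refine the felt position.

Call:
move_arm(
  twist=[
    [0,0,0],
    [0,0,0],
    [0,0,0],
    [0,0,0],
    [0,0,0],
    [0,0,0],
    [0,0,0],
    [0,0,0],
  ],
  translation=[
    [0.055,0.031,0.05],
    [0.055,0.031,0.1],
    [0.055,0.031,0.15],
    [0.055,0.031,0.2],
    [0.055,0.031,0.24],
    [0.055,0.031,0.249],
    [0.055,0.031,0.249],
    [0.055,0.031,0.249],
  ],
  grip=[0.4,0.4,0.4,0.4,0.4,0.4,0.4,0.4],
)

```text
time_s: 21.68
tcp_pos: [0.6098, -0.006, 0.1511]
tool_rot: [[-0.079, 0.997, 0.002], [0.997, 0.079, -0.0], [-0.0, 0.002, -1.0]]
force: [0.2, 0.3, -0.4]
gripper_width: 0.0342
finger_force: 0.0
```

```bash
python3 - <<'E'
from plan import *
plan([.609,-.006,.101],Rd(4.5))
def corners(n,f,x0,x1,y0,y1,z,lo,hi):
    a=cv2.imread('pics/'+f)[:,:,::-1];c=eyes.get_calibration(n)
    m=mm(a,lambda r,g,b:(abs(r-g)<16)&(abs(b-g)<22)&(r>lo)&(r<hi));k=np.zeros_like(m);k[y0:y1,x0:x1]=m[y0:y1,x0:x1];k=cv2.morphologyEx(cv2.morphologyEx(k,5*0+cv2.MORPH_CLOSE,np.ones((7,7))),cv2.MORPH_OPEN,np.ones((7,7)))
    s,ce,l=max(blobs(k,100),key=lambda t:t[0][4]);ct=cv2.findContours(l.astype(np.uint8),0,2)[0][0];h=cv2.convexHull(ct)
    for e in np.arange(.02,.1,.005):
        q=cv2.approxPolyDP(h,e*cv2.arcLength(h,True),True)
        if len(q)==4:break
    w=np.array([onz(c,*x[0],z)[:2] for x in q.astype(float)]);d=[np.linalg.norm(w[i]-w[i-1]).round(3) for i in range(4)]
    print(n,q[:,0].tolist(),w.round(3).tolist(),'ctr',w.mean(0).round(4),d,[np.degrees(np.arctan2(*(w[i]-w[i-1])[::-1])).round(1) for i in range(4)])
corners('scene','a.png',330,412,140,215,.004,85,185)
corners('side','b.png',195,335,280,395,.004,85,185)
c=eyes.get_calibration('side')
for u,v in[(183,383)]:print('block',onz(c,u,v,.03))
print('packing side',[onz(c,u,v,.035).round(3) for u,v in[(360,166),(414,183),(405,212),(347,193)]])
E
```

```text
twist [0.003, 0.001, 0.001] trans [0.0001, -0.0015, 0.0836]
scene [[345, 151], [399, 156], [398, 203], [341, 197]] [[0.3, 0.234], [0.309, 0.451], [0.528, 0.441], [0.518, 0.224]] ctr [0.4135 0.3374] [np.float64(0.218), np.float64(0.217), np.float64(0.219), np.float64(0.218)] [np.float64(177.3), np.float64(87.8), np.float64(-2.4), np.float64(-92.7)]
side [[265, 289], [324, 337], [253, 391], [205, 339]] [[0.501, 0.221], [0.288, 0.249], [0.347, 0.468], [0.53, 0.435]] ctr [0.4163 0.3435] [np.float64(0.216), np.float64(0.215), np.float64(0.226), np.float64(0.185)] [np.float64(-97.7), np.float64(172.5), np.float64(74.8), np.float64(-10.0)]
block [0.48110953 0.55758678 0.03      ]
packing side [array([ 0.539, -0.39 ,  0.035]), array([ 0.344, -0.42 ,  0.035]), array([ 0.308, -0.269,  0.035]), array([ 0.504, -0.236,  0.035])]
```

Call:
move_arm(
  twist=[
    [0,0,0],
    [0,0,0],
    [0,0,0],
    [0,0,0],
    [0,0,0],
    [0,0,0],
    [0,0,0],
    [0,0,0],
  ],
  translation=[
    [0,-0.001,0.03],
    [0,-0.001,0.05],
    [0,-0.001,0.07],
    [0,-0.001,0.083],
    [0,-0.001,0.083],
    [0,-0.001,0.083],
    [0,-0.001,0.083],
    [0,-0.001,0.083],
  ],
  grip=[0.4,0.4,0.4,0.4,0.4,0.4,0.4,0.4],
)

```text
time_s: 22.35
tcp_pos: [0.6092, -0.006, 0.1016]
tool_rot: [[-0.079, 0.997, 0.002], [0.997, 0.079, -0.0], [-0.0, 0.002, -1.0]]
force: [-0.2, -0.6, -0.8]
gripper_width: 0.0343
finger_force: 0.0
```

Call:
move_arm(
  twist=[
    [0,0,0],
    [0,0,0],
    [0,0,0],
    [0,0,0],
    [0,0,0],
    [0,0,0],
    [0,0,0],
    [0,0,0],
  ],
  translation=[
    [0,0,0],
    [0,0,0],
    [0,0,0],
    [0,0,0],
    [0,0,0],
    [0,0,0],
    [0,0,0],
    [0,0,0],
  ],
  grip=[0,0,0,0,0,0,0,0],
  squeeze=50,
)

```text
time_s: 23.02
tcp_pos: [0.6088, -0.0059, 0.1011]
tool_rot: [[-0.079, 0.997, 0.001], [0.997, 0.079, -0.0], [-0.0, 0.001, -1.0]]
force: [-1.6, 0.5, 5.0]
gripper_width: 0.0105
finger_force: 52.0
```

Call:
move_arm(
  twist=[
    [0,0,0],
    [0,0,0],
    [0,0,0],
    [0,0,0],
    [0,0,0],
    [0,0,0],
    [0,0,0],
    [0,0,0],
  ],
  translation=[
    [0,0,-0.01],
    [0,0,-0.025],
    [0,0,-0.045],
    [0,0,-0.07],
    [0,0,-0.1],
    [0,0,-0.13],
    [0,0,-0.16],
    [0,0,-0.16],
  ],
  grip=[0,0,0,0,0,0,0,0],
)

```text
time_s: 23.68
tcp_pos: [0.6102, -0.006, 0.2003]
tool_rot: [[-0.078, 0.997, 0.007], [0.997, 0.078, -0.0], [-0.001, 0.007, -1.0]]
force: [1.1, 0.2, -1.7]
gripper_width: 0.0106
finger_force: 51.1
```

```bash
python3 - <<'E'
from plan import *
s=arm.read_state();print(s['tcp_pos'],s['force'])
plan([.414,.338,.19],Rd(-2.5),2)
E
```

```text
[ 0.61022197 -0.00595575  0.20025459] [ 1.08622761  0.23412465 -1.66900747]
twist [0.007, 0.0, 0.117] trans [0.2986, -0.1406, 0.0073]
twist [0.007, 0.0, 0.117] trans [0.2894, -0.1585, 0.0079]
```

Call:
move_arm(
  twist=[
    [0,0,0.01],
    [0,0,0.03],
    [0,0,0.05],
    [0,0,0.07],
    [0,0,0.09],
    [0,0,0.117],
    [0,0,0.117],
    [0,0,0.117],
  ],
  translation=[
    [0.025,-0.012,0],
    [0.06,-0.029,0],
    [0.1,-0.047,0],
    [0.14,-0.066,0],
    [0.18,-0.085,0],
    [0.22,-0.104,0],
    [0.26,-0.123,0],
    [0.299,-0.141,0.007],
  ],
  grip=[0,0,0,0,0,0,0,0],
)

```text
time_s: 24.35
tcp_pos: [0.5089, 0.1673, 0.1917]
tool_rot: [[-0.017, 1.0, -0.0], [1.0, 0.017, -0.0], [-0.0, -0.0, -1.0]]
force: [-0.9, 0.5, -2.6]
gripper_width: 0.0107
finger_force: 51.1
```

Call:
move_arm(
  twist=[
    [0,0,0.01],
    [0,0,0.03],
    [0,0,0.05],
    [0,0,0.07],
    [0,0,0.09],
    [0,0,0.117],
    [0,0,0.117],
    [0,0,0.117],
  ],
  translation=[
    [0.04,-0.022,0],
    [0.085,-0.047,0],
    [0.13,-0.071,0],
    [0.175,-0.096,0],
    [0.22,-0.12,0],
    [0.255,-0.14,0],
    [0.28,-0.153,0],
    [0.289,-0.158,0.008],
  ],
  grip=[0,0,0,0,0,0,0,0],
)

```text
time_s: 25.02
tcp_pos: [0.411, 0.34, 0.187]
tool_rot: [[0.041, 0.999, 0.0], [0.999, -0.041, 0.001], [0.001, -0.0, -1.0]]
force: [0.2, 0.3, -1.6]
gripper_width: 0.0102
finger_force: 51.1
```

Call:
move_arm(
  twist=[
    [0,0,0],
    [0,0,0],
    [0,0,0],
    [0,0,0],
    [0,0,0],
    [0,0,0],
    [0,0,0],
    [0,0,0],
  ],
  translation=[
    [0,0,0.02],
    [0,0,0.05],
    [0,0,0.08],
    [0,0,0.11],
    [0,0,0.14],
    [0,0,0.17],
    [0,0,0.19],
    [0,0,0.2],
  ],
  grip=[0,0,0,0,0,0,0,0],
)

```text
time_s: 25.68
tcp_pos: [0.4112, 0.3363, 0.0646]
tool_rot: [[0.044, 0.999, -0.004], [0.999, -0.044, -0.003], [-0.004, -0.004, -1.0]]
force: [-0.4, -0.5, -2.7]
gripper_width: 0.0104
finger_force: 51.0
```

```bash
python3 - <<'E'
from plan import *
s=arm.read_state();print(s['tcp_pos'],s['force'])
snap('side','b2.png');plan([.414,.338,.038],Rd(-2.5))
E
```

```text
[0.41117182 0.33626822 0.0646333 ] [-0.39036199 -0.49147106 -2.72027667]
twist [-0.007, 0.007, -0.002] trans [0.0031, 0.0048, 0.0441]
```

View pics/b2.png

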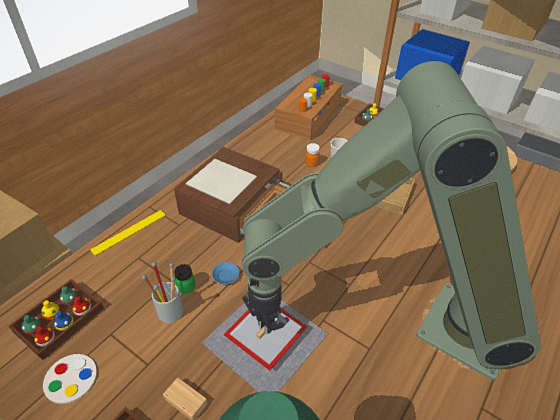

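The side view shows the pane held level, centred over the felt at about (263,338). Now I'll lower it, release and rise.

Call:
move_arm(
  twist=[
    [0,0,0],
    [0,0,0],
    [0,0,0],
    [0,0,0],
    [0,0,0],
    [0,0,0],
    [0,0,0],
    [0,0,0],
  ],
  translation=[
    [0.003,0.005,0.01],
    [0.003,0.005,0.02],
    [0.003,0.005,0.03],
    [0.003,0.005,0.038],
    [0.003,0.005,0.042],
    [0.003,0.005,0.044],
    [0.003,0.005,0.045],
    [0.003,0.005,0.0455],
  ],
  grip=[0,0,0,0,0,0,0,0],
)

```text
time_s: 26.4
tcp_pos: [0.4153, 0.3398, 0.0401]
tool_rot: [[0.044, 0.999, 0.0], [0.999, -0.044, 0.0], [0.0, 0.0, -1.0]]
force: [-0.0, -0.6, -1.9]
gripper_width: 0.0107
finger_force: 51.1
```

Call:
move_arm(
  twist=[
    [0,0,0],
    [0,0,0],
    [0,0,0],
    [0,0,0],
    [0,0,0],
    [0,0,0],
    [0,0,0],
    [0,0,0],
  ],
  translation=[
    [0,0,0],
    [0,0,0],
    [0,0,0],
    [0,0,0],
    [0,0,-0.03],
    [0,0,-0.07],
    [0,0,-0.13],
    [0,0,-0.2],
  ],
  grip=[0.4,0.4,0.4,0.4,0.4,0.4,0.4,0.4],
)

```text
time_s: 27.07
tcp_pos: [0.4142, 0.3389, 0.1596]
tool_rot: [[0.044, 0.999, -0.003], [0.999, -0.044, -0.003], [-0.003, -0.003, -1.0]]
force: [0.3, 0.7, -0.3]
gripper_width: 0.0342
finger_force: 0.0
```

```bash
python3 - <<'E'
from plan import *
s=arm.read_state();print(s['tcp_pos'],s['force'])
plan([.575,-.045,.3],Rd(4.5),2)
E
```

```text
[0.41419314 0.33885683 0.15956457] [ 0.28146629  0.74425087 -0.27349602]
twist [-0.003, 0.003, -0.117] trans [-0.314, 0.1476, -0.1166]
twist [-0.003, 0.003, -0.117] trans [-0.3223, 0.1283, -0.1168]
```

Call:
move_arm(
  twist=[
    [0,0,-0.117],
    [0,0,-0.117],
    [0,0,-0.117],
    [0,0,-0.117],
    [0,0,-0.117],
    [0,0,-0.117],
    [0,0,-0.117],
    [0,0,-0.117],
  ],
  translation=[
    [-0.314,0.148,-0.117],
    [-0.314,0.148,-0.117],
    [-0.314,0.148,-0.117],
    [-0.314,0.148,-0.117],
    [-0.314,0.148,-0.117],
    [-0.314,0.148,-0.117],
    [-0.314,0.148,-0.117],
    [-0.314,0.148,-0.117],
  ],
  grip=[0.5,0.5,0.5,0.5,0.5,0.5,0.5,0.5],
)

```text
time_s: 27.73
tcp_pos: [0.4955, 0.1475, 0.2298]
tool_rot: [[-0.016, 1.0, -0.0], [1.0, 0.016, 0.001], [0.001, -0.0, -1.0]]
force: [-0.3, -0.3, -0.5]
gripper_width: 0.0428
finger_force: 0.0
```

Call:
move_arm(
  twist=[
    [0,0,-0.117],
    [0,0,-0.117],
    [0,0,-0.117],
    [0,0,-0.117],
    [0,0,-0.117],
    [0,0,-0.117],
    [0,0,-0.117],
    [0,0,-0.117],
  ],
  translation=[
    [-0.322,0.128,-0.117],
    [-0.322,0.128,-0.117],
    [-0.322,0.128,-0.117],
    [-0.322,0.128,-0.117],
    [-0.322,0.128,-0.117],
    [-0.322,0.128,-0.117],
    [-0.322,0.128,-0.117],
    [-0.322,0.128,-0.117],
  ],
  grip=[0.5,0.5,0.5,0.5,0.5,0.5,0.5,0.5],
)

```text
time_s: 28.4
tcp_pos: [0.5753, -0.0427, 0.2989]
tool_rot: [[-0.079, 0.997, -0.002], [0.997, 0.079, 0.001], [0.002, -0.002, -1.0]]
force: [1.0, 0.5, 0.0]
gripper_width: 0.0427
finger_force: 0.0
```

```bash
python3 - <<'E'
from plan import *
s=arm.read_state();print(s['tcp_pos'],s['joints'])
c=eyes.get_calibration('wrist');scal(c,'w6.json');a=snap('wrist','w6.png')
E
```

```text
[ 0.57533546 -0.04270748  0.29892285] [-9.46124722e-02  3.00923014e-01  1.48412473e+00  1.17269366e-03
  1.35900463e+00 -1.74079252e-01]
```

View pics/w6.png

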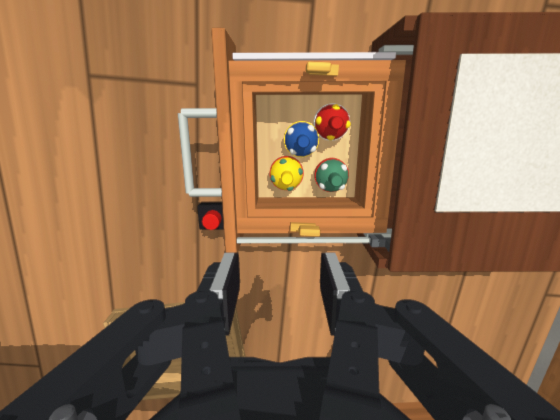

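The tray view shows all four bells upright: blue (301,138), red (333,121), yellow (286,174), green (332,175). Blue has been knocked towards the middle since the last picture. An enlarged crop will give me the stems.

```bash
python3 - <<'E'
import cv2
a=cv2.imread('pics/w6.png')[80:225,235:385];cv2.imwrite('pics/w6c.png',cv2.resize(a,None,fx=4,fy=4,interpolation=cv2.INTER_CUBIC))
E
```

```text
(no output)
```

View pics/w6c.png

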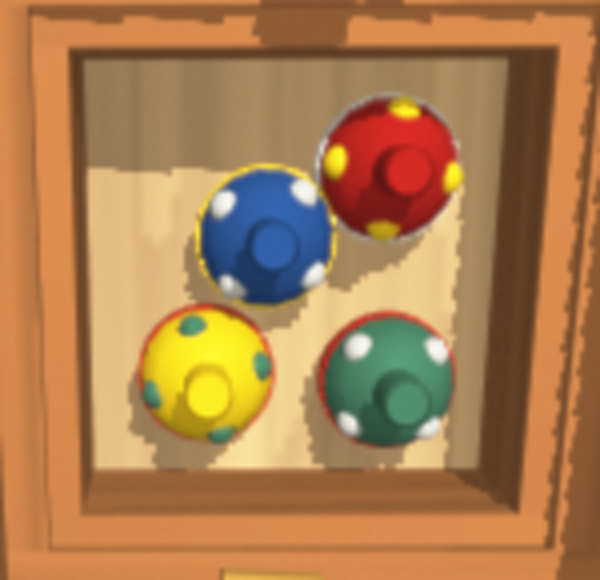

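Stem tops in the crop are red (408,169), blue (273,243), yellow (208,391) and green (408,399).

```bash
python3 - <<'E'
from plan import *
c=lcal('w6.json')
Q=lambda u,v,z:onz(c,235+u/4,80+v/4,z)[:2]
w=np.radians(4.5);cx=np.array([np.cos(w),np.sin(w)]);cy=np.array([-np.sin(w),np.cos(w)])
op=np.array([Q(*x,.068) for x in[(70,48),(557,48),(520,513),(83,513)]]);o=op.mean(0);print('opening',op.round(4).tolist(),o.round(4))
B={}
for n,st,bo in[('red',(408,169),(388,167)),('blue',(273,243),(266,235)),('yellow',(208,391),(206,372)),('green',(408,399),(387,379))]:
    s=Q(*st,.066);b=Q(*bo,.03);B[n]=s;r=s-o;print(n,s.round(4),b.round(4),'tray frame',(r@cx).round(4),(r@cy).round(4))
s=arm.read_state()
plan([*B['yellow'],.13],Rd(4.5))
E
```

```text
opening [[0.5374, 0.0548], [0.6702, 0.0652], [0.6819, -0.0675], [0.5482, -0.0781]] [ 0.6094 -0.0064]
red [0.6343 0.0305] [0.6346 0.0302] tray frame 0.0277 0.0348
blue [0.5983 0.0071] [0.5987 0.0067] tray frame -0.0101 0.0143
yellow [ 0.5833 -0.0376] [ 0.5835 -0.0386] tray frame -0.0285 -0.029
green [ 0.6433 -0.0353] [ 0.643  -0.0362] tray frame 0.0315 -0.0314
twist [-0.005, -0.003, 0.003] trans [0.0062, 0.0152, 0.2813]
```

Call:
move_arm(
  twist=[
    [0,0,0],
    [0,0,0],
    [0,0,0],
    [0,0,0],
    [0,0,0],
    [0,0,0],
    [0,0,0],
    [0,0,0],
  ],
  translation=[
    [0.006,0.015,0.05],
    [0.006,0.015,0.11],
    [0.006,0.015,0.17],
    [0.006,0.015,0.22],
    [0.006,0.015,0.26],
    [0.006,0.015,0.28],
    [0.006,0.015,0.28],
    [0.006,0.015,0.28],
  ],
  grip=[0.33,0.33,0.33,0.33,0.33,0.33,0.33,0.33],
)

```text
time_s: 29.12
tcp_pos: [0.5835, -0.038, 0.1313]
tool_rot: [[-0.081, 0.997, -0.003], [0.997, 0.081, 0.001], [0.001, -0.002, -1.0]]
force: [0.5, 0.2, 0.6]
gripper_width: 0.0286
finger_force: 0.0
```

```bash
python3 - <<'E'
from plan import *
plan([.5833,-.0378,.075],Rd(4.5))
E
```

```text
twist [-0.005, -0.001, 0.004] trans [0.0004, -0.0001, 0.0938]
```

Call:
move_arm(
  twist=[
    [0,0,0],
    [0,0,0],
    [0,0,0],
    [0,0,0],
    [0,0,0],
    [0,0,0],
    [0,0,0],
    [0,0,0],
  ],
  translation=[
    [0,0,0.025],
    [0,0,0.05],
    [0,0,0.07],
    [0,0,0.085],
    [0,0,0.094],
    [0,0,0.094],
    [0,0,0.094],
    [0,0,0.094],
  ],
  grip=[0.33,0.33,0.33,0.33,0.33,0.33,0.33,0.1],
  squeeze=30,
)

```text
time_s: 29.78
tcp_pos: [0.5852, -0.0399, 0.0766]
tool_rot: [[-0.079, 0.997, 0.002], [0.997, 0.079, -0.0], [-0.0, 0.002, -1.0]]
force: [-1.7, 0.4, 0.6]
gripper_width: 0.0176
finger_force: 0.2
```

Call:
move_arm(
  twist=[
    [0,0,0],
    [0,0,0],
    [0,0,0],
    [0,0,0],
    [0,0,0],
    [0,0,0],
    [0,0,0],
    [0,0,0],
  ],
  translation=[
    [0,0,0],
    [0,0,0],
    [0,0,0],
    [0,0,-0.02],
    [0,0,-0.05],
    [0,0,-0.09],
    [0,0,-0.14],
    [0,0,-0.19],
  ],
  grip=[0,0,0,0,0,0,0,0],
)

```text
time_s: 30.45
tcp_pos: [0.5839, -0.04, 0.1903]
tool_rot: [[-0.078, 0.997, -0.002], [0.997, 0.078, 0.0], [0.0, -0.002, -1.0]]
force: [1.2, 0.4, 0.1]
gripper_width: 0.0136
finger_force: 29.3
```

```bash
python3 - <<'E'
from plan import *
plan([.45,-.36,.21],Rd(4.5),2)
E
```

```text
twist [-0.002, -0.0, -0.0] trans [-0.2571, -0.1322, -0.0163]
twist [-0.002, -0.0, -0.0] trans [-0.2571, -0.1322, -0.0164]
```

```bash
python3 - <<'E'
from plan import *
plan([.44,-.41,.30],Rd(4.5),2)
E
```

```text
twist [-0.002, -0.0, -0.0] trans [-0.298, -0.1439, -0.0913]
twist [-0.002, -0.0, -0.0] trans [-0.298, -0.1438, -0.0913]
```

Call:
move_arm(
  twist=[
    [0,0,0],
    [0,0,0],
    [0,0,0],
    [0,0,0],
    [0,0,0],
    [0,0,0],
    [0,0,0],
    [0,0,0],
  ],
  translation=[
    [-0.03,-0.014,-0.009],
    [-0.07,-0.034,-0.021],
    [-0.11,-0.053,-0.034],
    [-0.15,-0.072,-0.046],
    [-0.19,-0.092,-0.058],
    [-0.23,-0.111,-0.07],
    [-0.27,-0.13,-0.083],
    [-0.298,-0.144,-0.091],
  ],
  grip=[0,0,0,0,0,0,0,0],
)

```text
time_s: 31.12
tcp_pos: [0.5115, -0.227, 0.245]
tool_rot: [[-0.077, 0.997, 0.0], [0.997, 0.077, -0.001], [-0.001, 0.0, -1.0]]
force: [-0.1, -0.4, -0.4]
gripper_width: 0.0133
finger_force: 29.4
```

Call:
move_arm(
  twist=[
    [0,0,0],
    [0,0,0],
    [0,0,0],
    [0,0,0],
    [0,0,0],
    [0,0,0],
    [0,0,0],
    [0,0,0],
  ],
  translation=[
    [-0.05,-0.024,-0.015],
    [-0.1,-0.048,-0.03],
    [-0.15,-0.072,-0.046],
    [-0.2,-0.097,-0.061],
    [-0.24,-0.116,-0.073],
    [-0.27,-0.13,-0.083],
    [-0.29,-0.14,-0.089],
    [-0.298,-0.144,-0.091],
  ],
  grip=[0,0,0,0,0,0,0,0],
)

```text
time_s: 31.78
tcp_pos: [0.4395, -0.4117, 0.2992]
tool_rot: [[-0.077, 0.997, 0.0], [0.997, 0.077, -0.001], [-0.001, 0.0, -1.0]]
force: [-0.5, 0.4, -0.9]
gripper_width: 0.0136
finger_force: 29.4
```

```bash
python3 - <<'E'
from plan import *
s=arm.read_state();print(s['tcp_pos'],s['joints'])
c=eyes.get_calibration('wrist');scal(c,'w7.json');a=snap('wrist','w7.png')
E
```

```text
[ 0.43954424 -0.4117114   0.29921636] [-7.71597464e-01  3.40621698e-01  1.42532339e+00 -4.44435951e-04
  1.37482874e+00 -8.48118212e-01]
```

View pics/w7.png

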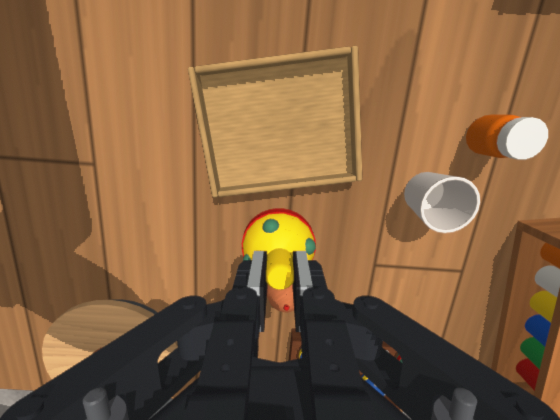

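The packing tray rim corners are at (191,69), (356,47), (361,181) and (214,197), and the yellow bell hangs straight in the fingers.

```bash
python3 - <<'E'
from plan import *
c=lcal('w7.json')
q=np.array([onz(c,u,v,.035)[:2] for u,v in[(191,69),(356,47),(361,181),(214,197)]]);o=q.mean(0);e=q[1]+q[2]-q[0]-q[3];th=np.arctan2(e[1],e[0])
print(q.round(4).tolist(),o,np.degrees(th),[np.linalg.norm(q[i]-q[i-1]).round(4) for i in range(4)])
ax=np.array([np.cos(th),np.sin(th)]);ay=np.array([-ax[1],ax[0]])
S={n:o+ax*a+ay*b for n,a,b in[('A',.042,-.034),('B',-.042,-.034),('C',.042,.034),('D',-.042,.034)]}
print({k:v.round(4).tolist() for k,v in S.items()})
plan([*S['A'],.13],Rd(4.5))
E
```

```text
[[0.3265, -0.293], [0.5158, -0.2555], [0.5463, -0.4105], [0.3547, -0.4468]] [ 0.43581823 -0.35145084] 10.95204189270114 [np.float64(0.1564), np.float64(0.193), np.float64(0.158), np.float64(0.195)]
{'A': [0.4835, -0.3769], 'B': [0.401, -0.3928], 'C': [0.4706, -0.3101], 'D': [0.3881, -0.326]}
twist [0.0, 0.001, -0.003] trans [0.0522, 0.0773, 0.2816]
```

Call:
move_arm(
  twist=[
    [0,0,0],
    [0,0,0],
    [0,0,0],
    [0,0,0],
    [0,0,0],
    [0,0,0],
    [0,0,0],
    [0,0,0],
  ],
  translation=[
    [0.052,0.077,0.04],
    [0.052,0.077,0.09],
    [0.052,0.077,0.14],
    [0.052,0.077,0.19],
    [0.052,0.077,0.23],
    [0.052,0.077,0.26],
    [0.052,0.077,0.28],
    [0.052,0.077,0.28],
  ],
  grip=[0,0,0,0,0,0,0,0],
)

```text
time_s: 32.5
tcp_pos: [0.4828, -0.3724, 0.1273]
tool_rot: [[-0.08, 0.997, -0.006], [0.997, 0.08, 0.005], [0.006, -0.005, -1.0]]
force: [0.2, 0.2, -1.0]
gripper_width: 0.0137
finger_force: 29.4
```

Call:
move_arm(
  twist=[
    [0,0,0],
    [0,0,0],
    [0,0,0],
    [0,0,0],
    [0,0,0],
    [0,0,0],
    [0,0,0],
    [0,0,0],
  ],
  translation=[
    [0,0,0.02],
    [0,0,0.04],
    [0,0,0.06],
    [0,0,0.078],
    [0,0,0.09],
    [0,0,0.095],
    [0,0,0.097],
    [0,0,0.097],
  ],
  grip=[0,0,0,0,0,0,0,0],
)

```text
time_s: 33.17
tcp_pos: [0.4842, -0.3753, 0.0729]
tool_rot: [[-0.079, 0.997, 0.0], [0.997, 0.079, -0.0], [-0.0, 0.0, -1.0]]
force: [-0.1, -0.2, -0.4]
gripper_width: 0.0137
finger_force: 29.4
```

```bash
python3 - <<'E'
from plan import *
s=arm.read_state();print(s['tcp_pos'],s['force'],s['gripper_width'])
plan([.4835,-.3769,.0715],Rd(4.5))
E
```

```text
[ 0.48416095 -0.37532897  0.07292662] [-0.07410681 -0.23756741 -0.44919054] 0.013689637844660532
twist [0.001, 0.001, 0.0] trans [-0.0025, -0.0013, 0.0024]
```

Call:
move_arm(
  twist=[
    [0,0,0],
    [0,0,0],
    [0,0,0],
    [0,0,0],
    [0,0,0],
    [0,0,0],
    [0,0,0],
    [0,0,0],
  ],
  translation=[
    [0,0,0.002],
    [0,0,0.003],
    [0,0,0.003],
    [0,0,0.003],
    [0,0,0.003],
    [0,0,0.003],
    [0,0,-0.03],
    [0,0,-0.08],
  ],
  grip=[0,0,0,0.33,0.33,0.33,0.33,0.33],
)

```text
time_s: 33.83
tcp_pos: [0.4823, -0.374, 0.1183]
tool_rot: [[-0.078, 0.997, -0.006], [0.997, 0.078, 0.005], [0.005, -0.005, -1.0]]
force: [0.2, -0.2, -0.2]
gripper_width: 0.0278
finger_force: 0.0
```

Call:
move_arm(
  twist=[
    [0,0,0],
    [0,0,0],
    [0,0,0],
    [0,0,0],
    [0,0,0],
    [0,0,0],
    [0,0,0],
    [0,0,0],
  ],
  translation=[
    [0,0,-0.06],
    [0,0,-0.12],
    [0,0,-0.14],
    [0,0,-0.14],
    [0,0,-0.14],
    [0,0,-0.14],
    [0,0,-0.14],
    [0,0,-0.14],
  ],
  grip=[0.33,0.33,0.33,0.33,0.33,0.33,0.33,0.33],
)

```text
time_s: 34.5
tcp_pos: [0.4834, -0.3749, 0.2029]
tool_rot: [[-0.078, 0.997, -0.003], [0.997, 0.078, 0.002], [0.002, -0.002, -1.0]]
force: [0.1, -0.1, -0.5]
gripper_width: 0.0282
finger_force: 0.0
```

```bash
python3 - <<'E'
from plan import *
s=arm.read_state();print(s['tcp_pos'],s['force'],s['gripper_width'])
plan([.6433,-.0355,.19],Rd(4.5),2)
E
```

```text
[ 0.48335345 -0.37485206  0.20290399] [ 0.10901937 -0.07534306 -0.45798672] 0.0282322263542578
twist [-0.002, -0.002, 0.0] trans [0.2714, 0.1551, 0.011]
twist [-0.002, -0.002, 0.0] trans [0.2714, 0.1551, 0.0109]
```

Call:
move_arm(
  twist=[
    [0,0,0],
    [0,0,0],
    [0,0,0],
    [0,0,0],
    [0,0,0],
    [0,0,0],
    [0,0,0],
    [0,0,0],
  ],
  translation=[
    [0.271,0.155,0.01],
    [0.271,0.155,0.01],
    [0.271,0.155,0.01],
    [0.271,0.155,0.01],
    [0.271,0.155,0.01],
    [0.271,0.155,0.01],
    [0.271,0.155,0.01],
    [0.271,0.155,0.01],
  ],
  grip=[0.33,0.33,0.33,0.33,0.33,0.33,0.33,0.33],
)

```text
time_s: 35.17
tcp_pos: [0.5634, -0.2064, 0.198]
tool_rot: [[-0.079, 0.997, -0.001], [0.997, 0.079, -0.0], [-0.0, -0.001, -1.0]]
force: [-0.8, 0.0, -0.8]
gripper_width: 0.028
finger_force: 0.0
```

Call:
move_arm(
  twist=[
    [0,0,0],
    [0,0,0],
    [0,0,0],
    [0,0,0],
    [0,0,0],
    [0,0,0],
    [0,0,0],
    [0,0,0],
  ],
  translation=[
    [0.271,0.155,0.01],
    [0.271,0.155,0.01],
    [0.271,0.155,0.01],
    [0.271,0.155,0.01],
    [0.271,0.155,0.01],
    [0.271,0.155,0.01],
    [0.271,0.155,0.01],
    [0.271,0.155,0.01],
  ],
  grip=[0.33,0.33,0.33,0.33,0.33,0.33,0.33,0.33],
)

```text
time_s: 35.83
tcp_pos: [0.6433, -0.0384, 0.1924]
tool_rot: [[-0.077, 0.997, -0.001], [0.997, 0.077, -0.001], [-0.001, -0.001, -1.0]]
force: [-0.2, -1.0, 0.5]
gripper_width: 0.0285
finger_force: 0.0
```

```bash
python3 - <<'E'
from plan import *
s=arm.read_state();print(s['tcp_pos'])
c=eyes.get_calibration('wrist');scal(c,'w8.json');a=snap('wrist','w8.png')
# green stem check: bright disc
hs=cv2.cvtColor(np.ascontiguousarray(a),cv2.COLOR_RGB2HSV)
for n,h0,h1 in(('green',60,88),('blue',100,125),('red',0,4)):
    m=((hs[...,0]>=h0)&(hs[...,0]<=h1)&(hs[...,1]>110)&(hs[...,2]>40)).astype(np.uint8)
    for sb,ce,l in blobs(m,300):print(n,sb,ce,'z.034',onz(c,*ce,.034)[:2].round(4))
print('proj green stem',proj(c,[.6433,-.0353,.066]),'blue',proj(c,[.5983,.0071,.066]),'red',proj(c,[.6343,.0305,.066]))
plan([.6433,-.0355,.075],Rd(4.5))
E
```

```text
[ 0.64327284 -0.03839567  0.19239862]
green [259, 176, 41, 39, 732] [280.0, 195.4] z.034 [ 0.6433 -0.0362]
blue [213, 124, 45, 46, 1354] [234.1, 146.8] z.034 [0.5979 0.0065]
red [253, 100, 46, 47, 1453] [275.5, 122.8] z.034 [0.6342 0.0304]
red [98, 243, 22, 28, 440] [109.5, 258.0] z.034 [ 0.4733 -0.116 ]
proj green stem [280.1294923  204.17781879] blue [228.82318006 150.25320982] red [275.13655091 123.86309163]
twist [-0.001, 0.001, -0.004] trans [0.0054, 0.0007, 0.196]
```

Call:
move_arm(
  twist=[
    [0,0,0],
    [0,0,0],
    [0,0,0],
    [0,0,0],
    [0,0,0],
    [0,0,0],
    [0,0,0],
    [0,0,0],
  ],
  translation=[
    [0.005,0,0.03],
    [0.005,0,0.07],
    [0.005,0,0.11],
    [0.005,0,0.145],
    [0.005,0,0.17],
    [0.005,0,0.185],
    [0.005,0,0.194],
    [0.005,0,0.196],
  ],
  grip=[0.33,0.33,0.33,0.33,0.33,0.33,0.33,0.33],
)

```text
time_s: 36.55
tcp_pos: [0.6432, -0.0346, 0.0746]
tool_rot: [[-0.077, 0.997, -0.001], [0.997, 0.077, -0.0], [-0.0, -0.001, -1.0]]
force: [-0.5, -0.5, 0.3]
gripper_width: 0.0283
finger_force: 0.0
```

Call:
move_arm(
  twist=[
    [0,0,0],
    [0,0,0],
    [0,0,0],
    [0,0,0],
    [0,0,0],
    [0,0,0],
    [0,0,0],
    [0,0,0],
  ],
  translation=[
    [0,0,0],
    [0,0,0],
    [0,0,0],
    [0,0,0],
    [0,0,-0.02],
    [0,0,-0.05],
    [0,0,-0.1],
    [0,0,-0.15],
  ],
  grip=[0,0,0,0,0,0,0,0],
)

```text
time_s: 37.22
tcp_pos: [0.6431, -0.0334, 0.1663]
tool_rot: [[-0.079, 0.997, -0.001], [0.997, 0.079, -0.0], [0.0, -0.001, -1.0]]
force: [0.8, 0.2, -0.1]
gripper_width: 0.014
finger_force: 29.3
```

Call:
move_arm(
  twist=[
    [0,0,0],
    [0,0,0],
    [0,0,0],
    [0,0,0],
    [0,0,0],
    [0,0,0],
    [0,0,0],
    [0,0,0],
  ],
  translation=[
    [0,0,-0.03],
    [0,0,-0.04],
    [0,0,-0.04],
    [0,0,-0.04],
    [0,0,-0.04],
    [0,0,-0.04],
    [0,0,-0.04],
    [0,0,-0.04],
  ],
  grip=[0,0,0,0,0,0,0,0],
)

```text
time_s: 37.88
tcp_pos: [0.6432, -0.0335, 0.188]
tool_rot: [[-0.079, 0.997, -0.002], [0.997, 0.079, 0.0], [0.0, -0.002, -1.0]]
force: [0.6, -0.4, -1.7]
gripper_width: 0.0133
finger_force: 29.3
```

```bash
python3 - <<'E'
from plan import *
plan([.401,-.3915,.18],Rd(4.5),2)
E
```

```text
twist [-0.002, -0.0, 0.0] trans [-0.2816, -0.2246, 0.007]
twist [-0.002, -0.0, 0.0] trans [-0.2816, -0.2246, 0.0068]
```

Call:
move_arm(
  twist=[
    [0,0,0],
    [0,0,0],
    [0,0,0],
    [0,0,0],
    [0,0,0],
    [0,0,0],
    [0,0,0],
    [0,0,0],
  ],
  translation=[
    [-0.03,-0.024,0],
    [-0.07,-0.056,0],
    [-0.11,-0.088,0],
    [-0.15,-0.12,0],
    [-0.19,-0.152,0],
    [-0.23,-0.183,0],
    [-0.26,-0.207,0],
    [-0.282,-0.225,0.007],
  ],
  grip=[0,0,0,0,0,0,0,0],
)

```text
time_s: 38.55
tcp_pos: [0.5213, -0.2147, 0.1853]
tool_rot: [[-0.077, 0.997, 0.001], [0.997, 0.077, -0.001], [-0.001, 0.001, -1.0]]
force: [-0.5, 0.5, -0.5]
gripper_width: 0.0132
finger_force: 29.4
```

Call:
move_arm(
  twist=[
    [0,0,0],
    [0,0,0],
    [0,0,0],
    [0,0,0],
    [0,0,0],
    [0,0,0],
    [0,0,0],
    [0,0,0],
  ],
  translation=[
    [-0.045,-0.036,0],
    [-0.09,-0.072,0],
    [-0.135,-0.108,0],
    [-0.18,-0.144,0],
    [-0.22,-0.175,0],
    [-0.25,-0.199,0],
    [-0.275,-0.219,0],
    [-0.282,-0.225,0.007],
  ],
  grip=[0,0,0,0,0,0,0,0],
)

```text
time_s: 39.22
tcp_pos: [0.3997, -0.3947, 0.1811]
tool_rot: [[-0.076, 0.997, 0.001], [0.997, 0.076, -0.002], [-0.002, 0.0, -1.0]]
force: [1.0, 0.0, -0.2]
gripper_width: 0.0135
finger_force: 29.4
```

Call:
move_arm(
  twist=[
    [0,0,0],
    [0,0,0],
    [0,0,0],
    [0,0,0],
    [0,0,0],
    [0,0,0],
    [0,0,0],
    [0,0,0],
  ],
  translation=[
    [0,0,0.03],
    [0,0,0.06],
    [0,0,0.09],
    [0,0,0.12],
    [0,0,0.145],
    [0,0,0.16],
    [0,0,0.168],
    [0,0,0.17],
  ],
  grip=[0,0,0,0,0,0,0,0],
)

```text
time_s: 39.88
tcp_pos: [0.401, -0.3915, 0.0778]
tool_rot: [[-0.079, 0.997, -0.001], [0.997, 0.079, 0.001], [0.001, -0.001, -1.0]]
force: [0.1, 0.2, -0.5]
gripper_width: 0.0135
finger_force: 29.4
```

```bash
python3 - <<'E'
from plan import *
s=arm.read_state();print(s['tcp_pos'],s['gripper_width'])
plan([.401,-.3915,.0695],Rd(4.5))
E
```

```text
[ 0.4009572  -0.39153123  0.07784407] 0.01348213428004451
twist [-0.002, -0.002, 0.001] trans [0.0, 0.0001, 0.0139]
```

Call:
move_arm(
  twist=[
    [0,0,0],
    [0,0,0],
    [0,0,0],
    [0,0,0],
    [0,0,0],
    [0,0,0],
    [0,0,0],
    [0,0,0],
  ],
  translation=[
    [0,0,0.004],
    [0,0,0.008],
    [0,0,0.011],
    [0,0,0.013],
    [0,0,0.0145],
    [0,0,0.0145],
    [0,0,0.0145],
    [0,0,0.0145],
  ],
  grip=[0,0,0,0,0,0,0,0],
)

```text
time_s: 40.55
tcp_pos: [0.401, -0.3922, 0.0701]
tool_rot: [[-0.078, 0.997, 0.0], [0.997, 0.078, -0.0], [-0.0, 0.0, -1.0]]
force: [0.7, -0.5, -0.8]
gripper_width: 0.0133
finger_force: 29.4
```

Call:
move_arm(
  twist=[
    [0,0,0],
    [0,0,0],
    [0,0,0],
    [0,0,0],
    [0,0,0],
    [0,0,0],
    [0,0,0],
    [0,0,0],
  ],
  translation=[
    [0,0,0],
    [0,0,0],
    [0,0,0],
    [0,0,-0.03],
    [0,0,-0.08],
    [0,0,-0.14],
    [0,0,-0.2],
    [0,0,-0.2],
  ],
  grip=[0.33,0.33,0.33,0.33,0.33,0.33,0.33,0.33],
)

```text
time_s: 41.22
tcp_pos: [0.4038, -0.3949, 0.1975]
tool_rot: [[-0.078, 0.997, 0.01], [0.997, 0.079, -0.011], [-0.011, 0.009, -1.0]]
force: [-0.2, 0.0, -0.2]
gripper_width: 0.0283
finger_force: 0.0
```

```bash
python3 - <<'E'
from plan import *
s=arm.read_state();print(s['tcp_pos'],s['gripper_width'])
plan([.598,.0068,.19],Rd(4.5),2)
E
```

```text
[ 0.40379203 -0.39490508  0.19751027] 0.028275331813705073
twist [0.009, 0.011, 0.0] trans [0.3211, 0.1876, 0.0044]
twist [0.009, 0.011, 0.0] trans [0.3211, 0.1876, 0.0053]
```

Call:
move_arm(
  twist=[
    [0,0,0],
    [0,0,0],
    [0,0,0],
    [0,0,0],
    [0,0,0],
    [0,0,0],
    [0,0,0],
    [0,0,0],
  ],
  translation=[
    [0.319,0.19,0],
    [0.319,0.19,0],
    [0.319,0.19,0],
    [0.319,0.19,0],
    [0.319,0.19,0],
    [0.319,0.19,0],
    [0.319,0.19,0],
    [0.319,0.19,0],
  ],
  grip=[0.33,0.33,0.33,0.33,0.33,0.33,0.33,0.33],
)

```text
time_s: 41.88
tcp_pos: [0.4998, -0.1918, 0.1899]
tool_rot: [[-0.081, 0.997, -0.0], [0.997, 0.081, -0.001], [-0.001, -0.0, -1.0]]
force: [0.1, 0.7, 0.1]
gripper_width: 0.0283
finger_force: 0.0
```

Call:
move_arm(
  twist=[
    [0,0,0],
    [0,0,0],
    [0,0,0],
    [0,0,0],
    [0,0,0],
    [0,0,0],
    [0,0,0],
    [0,0,0],
  ],
  translation=[
    [0.319,0.19,0],
    [0.319,0.19,0],
    [0.319,0.19,0],
    [0.319,0.19,0],
    [0.319,0.19,0],
    [0.319,0.19,0],
    [0.319,0.19,0],
    [0.319,0.19,0],
  ],
  grip=[0.33,0.33,0.33,0.33,0.33,0.33,0.33,0.33],
)

```text
time_s: 42.55
tcp_pos: [0.598, 0.0063, 0.1895]
tool_rot: [[-0.079, 0.997, -0.001], [0.997, 0.079, -0.001], [-0.001, -0.001, -1.0]]
force: [-0.2, -0.1, 0.3]
gripper_width: 0.0282
finger_force: 0.0
```

```bash
cat > see.py <<'E'
from plan import *
def see(f):
    s=arm.read_state();print(s['tcp_pos'])
    c=eyes.get_calibration('wrist');scal(c,f+'.json');a=snap('wrist',f+'.png')
    hs=cv2.cvtColor(np.ascontiguousarray(a),cv2.COLOR_RGB2HSV)
    for n,h0,h1 in(('green',60,88),('blue',100,125),('red',0,4),('yellow',24,32)):
        m=((hs[...,0]>=h0)&(hs[...,0]<=h1)&(hs[...,1]>110)&(hs[...,2]>40)).astype(np.uint8)
        for sb,ce,l in blobs(m,300):print(n,sb,ce,'z.034',onz(c,*ce,.034)[:2].round(4))
E
python3 -c "
from see import *
see('w9');plan([.598,.0068,.075],Rd(4.5))"
```

```text
[0.59799958 0.00628661 0.18950627]
blue [259, 178, 42, 42, 1188] [280.0, 198.7] z.034 [0.5982 0.006 ]
red [298, 155, 45, 43, 1283] [320.5, 176.7] z.034 [0.6342 0.0302]
twist [-0.002, 0.002, -0.002] trans [0.002, 0.001, 0.1911]
```

Call:
move_arm(
  twist=[
    [0,0,0],
    [0,0,0],
    [0,0,0],
    [0,0,0],
    [0,0,0],
    [0,0,0],
    [0,0,0],
    [0,0,0],
  ],
  translation=[
    [0,0,0.03],
    [0,0,0.07],
    [0,0,0.11],
    [0,0,0.145],
    [0,0,0.17],
    [0,0,0.183],
    [0,0,0.19],
    [0,0,0.191],
  ],
  grip=[0.33,0.33,0.33,0.33,0.33,0.33,0.33,0.33],
)

```text
time_s: 43.27
tcp_pos: [0.5978, 0.0061, 0.0751]
tool_rot: [[-0.077, 0.997, -0.001], [0.997, 0.077, -0.0], [-0.0, -0.001, -1.0]]
force: [0.7, 0.1, -0.4]
gripper_width: 0.0282
finger_force: 0.0
```

Call:
move_arm(
  twist=[
    [0,0,0],
    [0,0,0],
    [0,0,0],
    [0,0,0],
    [0,0,0],
    [0,0,0],
    [0,0,0],
    [0,0,0],
  ],
  translation=[
    [0,0,0],
    [0,0,0],
    [0,0,0],
    [0,0,0],
    [0,0,-0.02],
    [0,0,-0.05],
    [0,0,-0.1],
    [0,0,-0.15],
  ],
  grip=[0,0,0,0,0,0,0,0],
)

```text
time_s: 43.93
tcp_pos: [0.5976, 0.0077, 0.1658]
tool_rot: [[-0.079, 0.997, -0.002], [0.997, 0.079, 0.0], [0.0, -0.002, -1.0]]
force: [0.6, -0.0, -0.6]
gripper_width: 0.0134
finger_force: 29.3
```

Call:
move_arm(
  twist=[
    [0,0,0],
    [0,0,0],
    [0,0,0],
    [0,0,0],
    [0,0,0],
    [0,0,0],
    [0,0,0],
    [0,0,0],
  ],
  translation=[
    [0,0,-0.03],
    [0,0,-0.04],
    [0,0,-0.04],
    [0,0,-0.04],
    [0,0,-0.04],
    [0,0,-0.04],
    [0,0,-0.04],
    [0,0,-0.04],
  ],
  grip=[0,0,0,0,0,0,0,0],
)

```text
time_s: 44.6
tcp_pos: [0.5979, 0.0075, 0.1883]
tool_rot: [[-0.079, 0.997, -0.002], [0.997, 0.079, -0.0], [0.0, -0.002, -1.0]]
force: [-0.7, 0.6, -0.7]
gripper_width: 0.0132
finger_force: 29.4
```

```bash
python3 - <<'E'
from plan import *
plan([.4706,-.31,.18],Rd(4.5),2)
E
```

```text
twist [-0.002, -0.0, 0.0] trans [-0.2554, -0.1265, 0.0072]
twist [-0.002, -0.0, 0.0] trans [-0.2554, -0.1265, 0.0071]
```

Call:
move_arm(
  twist=[
    [0,0,0],
    [0,0,0],
    [0,0,0],
    [0,0,0],
    [0,0,0],
    [0,0,0],
    [0,0,0],
    [0,0,0],
  ],
  translation=[
    [-0.03,-0.015,0],
    [-0.07,-0.035,0],
    [-0.11,-0.054,0],
    [-0.15,-0.074,0],
    [-0.18,-0.089,0],
    [-0.21,-0.104,0],
    [-0.24,-0.119,0],
    [-0.255,-0.126,0.007],
  ],
  grip=[0,0,0,0,0,0,0,0],
)

```text
time_s: 45.27
tcp_pos: [0.5344, -0.1529, 0.1855]
tool_rot: [[-0.077, 0.997, 0.001], [0.997, 0.077, -0.001], [-0.001, 0.001, -1.0]]
force: [0.8, 0.4, 0.2]
gripper_width: 0.0132
finger_force: 29.3
```

Call:
move_arm(
  twist=[
    [0,0,0],
    [0,0,0],
    [0,0,0],
    [0,0,0],
    [0,0,0],
    [0,0,0],
    [0,0,0],
    [0,0,0],
  ],
  translation=[
    [-0.04,-0.02,0],
    [-0.08,-0.04,0],
    [-0.12,-0.059,0],
    [-0.16,-0.079,0],
    [-0.2,-0.099,0],
    [-0.23,-0.114,0],
    [-0.25,-0.124,0],
    [-0.256,-0.127,0.007],
  ],
  grip=[0,0,0,0,0,0,0,0],
)

```text
time_s: 45.93
tcp_pos: [0.4709, -0.3118, 0.1811]
tool_rot: [[-0.077, 0.997, 0.001], [0.997, 0.077, -0.001], [-0.001, 0.001, -1.0]]
force: [0.0, 0.3, -0.4]
gripper_width: 0.0133
finger_force: 29.4
```

Call:
move_arm(
  twist=[
    [0,0,0],
    [0,0,0],
    [0,0,0],
    [0,0,0],
    [0,0,0],
    [0,0,0],
    [0,0,0],
    [0,0,0],
  ],
  translation=[
    [0,0,0.03],
    [0,0,0.06],
    [0,0,0.09],
    [0,0,0.12],
    [0,0,0.145],
    [0,0,0.16],
    [0,0,0.17],
    [0,0,0.173],
  ],
  grip=[0,0,0,0,0,0,0,0],
)

```text
time_s: 46.6
tcp_pos: [0.471, -0.3094, 0.0762]
tool_rot: [[-0.079, 0.997, -0.001], [0.997, 0.079, 0.001], [0.001, -0.001, -1.0]]
force: [-1.1, -0.2, -0.8]
gripper_width: 0.0129
finger_force: 29.4
```

```bash
python3 - <<'E'
from plan import *
s=arm.read_state();print(s['tcp_pos'],s['gripper_width'])
plan([.4706,-.31,.0695],Rd(4.5))
E
```

```text
[ 0.47096936 -0.30936385  0.07619613] 0.012932626347365014
twist [-0.002, -0.002, 0.001] trans [-0.001, -0.0007, 0.0112]
```

Call:
move_arm(
  twist=[
    [0,0,0],
    [0,0,0],
    [0,0,0],
    [0,0,0],
    [0,0,0],
    [0,0,0],
    [0,0,0],
    [0,0,0],
  ],
  translation=[
    [0,0,0.004],
    [0,0,0.007],
    [0,0,0.01],
    [0,0,0.0115],
    [0,0,0.0115],
    [0,0,0.0115],
    [0,0,0.0115],
    [0,0,0.0115],
  ],
  grip=[0,0,0,0,0,0,0,0],
)

```text
time_s: 47.27
tcp_pos: [0.471, -0.3102, 0.0705]
tool_rot: [[-0.078, 0.997, 0.0], [0.997, 0.078, -0.0], [-0.0, 0.0, -1.0]]
force: [0.2, -0.1, -1.2]
gripper_width: 0.0135
finger_force: 29.4
```

Call:
move_arm(
  twist=[
    [0,0,0],
    [0,0,0],
    [0,0,0],
    [0,0,0],
    [0,0,0],
    [0,0,0],
    [0,0,0],
    [0,0,0],
  ],
  translation=[
    [0,0,0],
    [0,0,0],
    [0,0,0],
    [0,0,-0.03],
    [0,0,-0.08],
    [0,0,-0.14],
    [0,0,-0.2],
    [0,0,-0.2],
  ],
  grip=[0.33,0.33,0.33,0.33,0.33,0.33,0.33,0.33],
)

```text
time_s: 47.93
tcp_pos: [0.4742, -0.3123, 0.1978]
tool_rot: [[-0.078, 0.997, 0.012], [0.997, 0.079, -0.008], [-0.009, 0.011, -1.0]]
force: [1.0, -1.0, 1.3]
gripper_width: 0.0283
finger_force: 0.0
```

Call:
move_arm(
  twist=[
    [0,0,0],
    [0,0,0],
    [0,0,0],
    [0,0,0],
    [0,0,0],
    [0,0,0],
    [0,0,0],
    [0,0,0],
  ],
  translation=[
    [0.272,0.158,0],
    [0.272,0.158,0],
    [0.272,0.158,0],
    [0.272,0.158,0],
    [0.272,0.158,0],
    [0.272,0.158,0],
    [0.272,0.158,0],
    [0.272,0.158,0],
  ],
  grip=[0.33,0.33,0.33,0.33,0.33,0.33,0.33,0.33],
)

```text
time_s: 48.6
tcp_pos: [0.5523, -0.1404, 0.1901]
tool_rot: [[-0.079, 0.997, -0.0], [0.997, 0.079, -0.001], [-0.0, -0.0, -1.0]]
force: [0.6, 0.1, 0.2]
gripper_width: 0.0283
finger_force: 0.0
```

Call:
move_arm(
  twist=[
    [0,0,0],
    [0,0,0],
    [0,0,0],
    [0,0,0],
    [0,0,0],
    [0,0,0],
    [0,0,0],
    [0,0,0],
  ],
  translation=[
    [0.272,0.158,0],
    [0.272,0.158,0],
    [0.272,0.158,0],
    [0.272,0.158,0],
    [0.272,0.158,0],
    [0.272,0.158,0],
    [0.272,0.158,0],
    [0.272,0.158,0],
  ],
  grip=[0.33,0.33,0.33,0.33,0.33,0.33,0.33,0.33],
)

```text
time_s: 49.27
tcp_pos: [0.6338, 0.0284, 0.19]
tool_rot: [[-0.077, 0.997, -0.001], [0.997, 0.077, -0.001], [-0.001, -0.001, -1.0]]
force: [0.1, 0.6, -0.0]
gripper_width: 0.0281
finger_force: 0.0
```

```bash
python3 -c "
from see import *
see('w10');plan([.6343,.0303,.075],Rd(4.5))"
```

```text
[0.63383403 0.02840654 0.19003603]
red [260, 175, 42, 42, 1211] [280.4, 196.3] z.034 [0.6342 0.0304]
twist [-0.002, 0.001, -0.004] trans [0.0035, 0.0013, 0.1919]
```

Call:
move_arm(
  twist=[
    [0,0,0],
    [0,0,0],
    [0,0,0],
    [0,0,0],
    [0,0,0],
    [0,0,0],
    [0,0,0],
    [0,0,0],
  ],
  translation=[
    [0.002,0,0.03],
    [0.002,0,0.07],
    [0.002,0,0.11],
    [0.002,0,0.145],
    [0.002,0,0.17],
    [0.002,0,0.183],
    [0.002,0,0.19],
    [0.002,0,0.192],
  ],
  grip=[0.33,0.33,0.33,0.33,0.33,0.33,0.33,0.33],
)

```text
time_s: 49.98
tcp_pos: [0.6341, 0.0303, 0.075]
tool_rot: [[-0.077, 0.997, -0.0], [0.997, 0.077, -0.0], [-0.0, -0.0, -1.0]]
force: [0.8, -0.8, -0.5]
gripper_width: 0.0281
finger_force: 0.0
```

Call:
move_arm(
  twist=[
    [0,0,0],
    [0,0,0],
    [0,0,0],
    [0,0,0],
    [0,0,0],
    [0,0,0],
    [0,0,0],
    [0,0,0],
  ],
  translation=[
    [0,0,0],
    [0,0,0],
    [0,0,0],
    [0,0,0],
    [0,0,-0.02],
    [0,0,-0.05],
    [0,0,-0.1],
    [0,0,-0.15],
  ],
  grip=[0,0,0,0,0,0,0,0],
)

```text
time_s: 50.65
tcp_pos: [0.6337, 0.0315, 0.1662]
tool_rot: [[-0.079, 0.997, -0.002], [0.997, 0.079, -0.0], [0.0, -0.002, -1.0]]
force: [0.5, 0.2, -0.2]
gripper_width: 0.0134
finger_force: 29.3
```

Call:
move_arm(
  twist=[
    [0,0,0],
    [0,0,0],
    [0,0,0],
    [0,0,0],
    [0,0,0],
    [0,0,0],
    [0,0,0],
    [0,0,0],
  ],
  translation=[
    [0,0,-0.03],
    [0,0,-0.03],
    [-0.03,-0.024,-0.03],
    [-0.07,-0.057,-0.03],
    [-0.11,-0.089,-0.03],
    [-0.15,-0.122,-0.03],
    [-0.19,-0.154,-0.03],
    [-0.23,-0.187,-0.03],
  ],
  grip=[0,0,0,0,0,0,0,0],
)

```text
time_s: 51.32
tcp_pos: [0.5318, -0.1158, 0.1826]
tool_rot: [[-0.079, 0.997, -0.001], [0.997, 0.079, 0.0], [0.0, -0.001, -1.0]]
force: [0.4, -1.1, -0.1]
gripper_width: 0.0136
finger_force: 29.4
```

```bash
python3 - <<'E'
from plan import *
s=arm.read_state();print(s['tcp_pos'],s['gripper_width'])
plan([.3881,-.325,.18],Rd(4.5))
E
```

```text
[ 0.53181823 -0.11578216  0.18263924] 0.013612848835335735
twist [-0.002, -0.0, 0.001] trans [-0.3287, -0.2664, 0.0046]
```

Call:
move_arm(
  twist=[
    [0,0,0],
    [0,0,0],
    [0,0,0],
    [0,0,0],
    [0,0,0],
    [0,0,0],
    [0,0,0],
    [0,0,0],
  ],
  translation=[
    [-0.045,-0.036,0],
    [-0.09,-0.073,0],
    [-0.14,-0.113,0],
    [-0.19,-0.154,0],
    [-0.24,-0.195,0],
    [-0.28,-0.227,0],
    [-0.31,-0.251,0],
    [-0.327,-0.265,0.004],
  ],
  grip=[0,0,0,0,0,0,0,0],
)

```text
time_s: 51.98
tcp_pos: [0.3884, -0.325, 0.1807]
tool_rot: [[-0.076, 0.997, -0.0], [0.997, 0.076, -0.001], [-0.001, -0.0, -1.0]]
force: [-0.1, -0.1, -1.7]
gripper_width: 0.0133
finger_force: 29.4
```

Call:
move_arm(
  twist=[
    [0,0,0],
    [0,0,0],
    [0,0,0],
    [0,0,0],
    [0,0,0],
    [0,0,0],
    [0,0,0],
    [0,0,0],
  ],
  translation=[
    [0,0,0.03],
    [0,0,0.06],
    [0,0,0.09],
    [0,0,0.12],
    [0,0,0.145],
    [0,0,0.16],
    [0,0,0.168],
    [0,0,0.17],
  ],
  grip=[0,0,0,0,0,0,0,0],
)

```text
time_s: 52.65
tcp_pos: [0.3898, -0.3228, 0.078]
tool_rot: [[-0.079, 0.997, -0.001], [0.997, 0.079, 0.001], [0.001, -0.001, -1.0]]
force: [-0.2, -0.4, -0.2]
gripper_width: 0.0137
finger_force: 29.4
```

```bash
python3 - <<'E'
from plan import *
s=arm.read_state();print(s['tcp_pos'],s['gripper_width'])
plan([.3881,-.325,.0695],Rd(4.5))
E
```

```text
[ 0.38982929 -0.32276786  0.07797615] 0.013718962833724804
twist [-0.002, -0.002, 0.0] trans [-0.0035, -0.0032, 0.0141]
```

Call:
move_arm(
  twist=[
    [0,0,0],
    [0,0,0],
    [0,0,0],
    [0,0,0],
    [0,0,0],
    [0,0,0],
    [0,0,0],
    [0,0,0],
  ],
  translation=[
    [-0.002,-0.002,0.004],
    [-0.002,-0.002,0.008],
    [-0.002,-0.002,0.011],
    [-0.002,-0.002,0.013],
    [-0.002,-0.002,0.0145],
    [-0.002,-0.002,0.0145],
    [-0.002,-0.002,0.0145],
    [-0.002,-0.002,0.0145],
  ],
  grip=[0,0,0,0,0,0,0,0],
)

```text
time_s: 53.32
tcp_pos: [0.3891, -0.3244, 0.0701]
tool_rot: [[-0.078, 0.997, 0.0], [0.997, 0.078, -0.0], [-0.0, 0.0, -1.0]]
force: [-0.2, -0.0, -1.6]
gripper_width: 0.0134
finger_force: 29.4
```

Call:
move_arm(
  twist=[
    [0,0,0],
    [0,0,0],
    [0,0,0],
    [0,0,0],
    [0,0,0],
    [0,0,0],
    [0,0,0],
    [0,0,0],
  ],
  translation=[
    [0,0,0],
    [0,0,0],
    [0,0,0],
    [0,0,-0.03],
    [0,0,-0.08],
    [0,0,-0.14],
    [0,0,-0.2],
    [0,0,-0.2],
  ],
  grip=[0.33,0.33,0.33,0.33,0.33,0.33,0.33,0.33],
)

```text
time_s: 53.98
tcp_pos: [0.392, -0.327, 0.1969]
tool_rot: [[-0.078, 0.997, 0.011], [0.997, 0.079, -0.009], [-0.01, 0.01, -1.0]]
force: [-0.9, -0.1, -0.5]
gripper_width: 0.0284
finger_force: 0.0
```

Call:
move_arm(
  twist=[
    [0,0,0],
    [0,0,0],
    [0,0,0],
    [0,0,0],
    [0,0,0],
    [0,0,0],
    [0,0,0],
    [0,0,0],
  ],
  translation=[
    [-0.148,0.075,-0.18],
    [-0.148,0.075,-0.18],
    [-0.148,0.075,-0.18],
    [-0.148,0.075,-0.18],
    [-0.148,0.075,-0.18],
    [-0.148,0.075,-0.18],
    [-0.148,0.075,-0.18],
    [-0.148,0.075,-0.18],
  ],
  grip=[0.33,0.33,0.33,0.33,0.33,0.33,0.33,0.33],
)

```text
time_s: 54.65
tcp_pos: [0.4398, -0.408, 0.2962]
tool_rot: [[-0.079, 0.997, -0.003], [0.997, 0.079, 0.003], [0.003, -0.003, -1.0]]
force: [0.6, 1.0, 0.3]
gripper_width: 0.0282
finger_force: 0.0
```

```bash
python3 -c "
from see import *
see('w11')"
```

```text
[ 0.43983268 -0.40798246  0.29621035]
green [236, 149, 29, 29, 366] [249.8, 162.3] z.034 [ 0.3997 -0.3921]
green [522, 342, 25, 31, 433] [534.6, 355.5] z.034 [ 0.863  -0.6618]
blue [296, 82, 32, 35, 757] [311.6, 99.3] z.034 [ 0.4701 -0.3108]
blue [527, 320, 25, 32, 489] [539.8, 333.0] z.034 [ 0.8567 -0.6193]
red [228, 89, 33, 35, 766] [243.9, 106.0] z.034 [ 0.3893 -0.3247]
red [518, 364, 23, 32, 410] [529.4, 377.5] z.034 [ 0.8693 -0.7057]
yellow [300, 137, 32, 32, 706] [315.5, 152.4] z.034 [ 0.4819 -0.3732]
yellow [532, 297, 26, 30, 495] [545.4, 308.9] z.034 [ 0.8503 -0.5762]
```

View pics/w11.png

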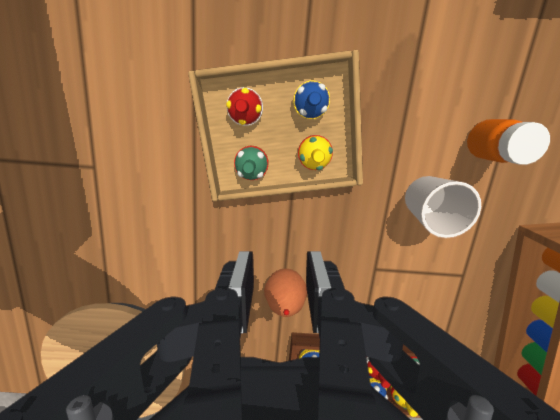

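The packing tray holds all four bells upright: red (244,106), blue (312,99), green (250,162), yellow (316,152). The release is next.

```bash
python3 - <<'E'
from plan import *
for f in('w3','w5','w6'):
    c=lcal(f+'.json');a=cv2.imread(f'pics/{f}.png')[:,:,::-1]
    m=mm(a,lambda r,g,b:(r>215)&(g<50)&(b<50));m[:,:180]=0;m[:,226:]=0;m[:190]=0;m[240:]=0
    for s,ce,l in blobs(m,60):print(f,s,ce,onz(c,*ce,.066).round(4))
plan([.491,-.0995,.15],Rd(4.5),2,p0=[.44,-.41,.30])
E
```

```text
w3 [187, 210, 15, 15, 168] [194.0, 217.1] [ 0.4921 -0.0999  0.066 ]
w5 [189, 215, 15, 14, 164] [195.6, 221.4] [ 0.4919 -0.1001  0.066 ]
w6 [203, 214, 15, 15, 170] [210.1, 221.0] [ 0.4919 -0.1     0.066 ]
twist [-0.002, -0.003, 0.0] trans [0.2543, 0.0631, 0.1255]
twist [-0.002, -0.003, 0.0] trans [0.2544, 0.0629, 0.1253]
```

Call:
move_arm(
  twist=[
    [0,0,0],
    [0,0,0],
    [0,0,0],
    [0,0,0],
    [0,0,0],
    [0,0,0],
    [0,0,0],
    [0,0,0],
  ],
  translation=[
    [0.254,0.063,0.125],
    [0.254,0.063,0.125],
    [0.254,0.063,0.125],
    [0.254,0.063,0.125],
    [0.254,0.063,0.125],
    [0.254,0.063,0.125],
    [0.254,0.063,0.125],
    [0.254,0.063,0.125],
  ],
  grip=[0,0,0,0,0,0,0,0],
)

```text
time_s: 55.37
tcp_pos: [0.4669, -0.2556, 0.2237]
tool_rot: [[-0.078, 0.997, 0.001], [0.997, 0.078, -0.002], [-0.002, 0.001, -1.0]]
force: [0.3, -0.0, -0.4]
gripper_width: 0.0005
finger_force: 0.0
```

Call:
move_arm(
  twist=[
    [0,0,0],
    [0,0,0],
    [0,0,0],
    [0,0,0],
    [0,0,0],
    [0,0,0],
    [0,0,0],
    [0,0,0],
  ],
  translation=[
    [0.254,0.063,0.125],
    [0.254,0.063,0.125],
    [0.254,0.063,0.125],
    [0.254,0.063,0.125],
    [0.254,0.063,0.125],
    [0.254,0.063,0.125],
    [0.254,0.063,0.125],
    [0.254,0.063,0.125],
  ],
  grip=[0,0,0,0,0,0,0,0],
)

```text
time_s: 56.03
tcp_pos: [0.4932, -0.1015, 0.149]
tool_rot: [[-0.077, 0.997, 0.002], [0.997, 0.077, -0.001], [-0.001, 0.002, -1.0]]
force: [0.2, 0.0, 0.7]
gripper_width: 0.0001
finger_force: 0.0
```

```bash
python3 - <<'E'
from see import *
see('w12')
plan([.492,-.1,.083],Rd(4.5))
E
```

```text
[ 0.49322002 -0.10149184  0.14903034]
red [262, 204, 32, 35, 843] [277.9, 221.5] z.034 [ 0.4927 -0.1102]
twist [0.005, 0.002, -0.004] trans [0.0028, -0.0019, 0.1101]
```

Call:
move_arm(
  twist=[
    [0,0,0],
    [0,0,0],
    [0,0,0],
    [0,0,0],
    [0,0,0],
    [0,0,0],
    [0,0,0],
    [0,0,0],
  ],
  translation=[
    [0.002,-0.002,0.03],
    [0.002,-0.002,0.06],
    [0.002,-0.002,0.08],
    [0.002,-0.002,0.092],
    [0.002,-0.002,0.1],
    [0.002,-0.002,0.106],
    [0.002,-0.002,0.11],
    [0.002,-0.002,0.112],
  ],
  grip=[0,0,0,0,0,0,0,0],
)

```text
time_s: 56.75
tcp_pos: [0.4915, -0.0992, 0.0814]
tool_rot: [[-0.078, 0.997, 0.001], [0.997, 0.078, -0.001], [-0.001, 0.001, -1.0]]
force: [-1.9, -2.6, 4.8]
gripper_width: 0.0002
finger_force: 2.3
```

Call:
move_arm(
  twist=[
    [0,0,0],
    [0,0,0],
    [0,0,0],
    [0,0,0],
    [0,0,0],
    [0,0,0],
    [0,0,0],
    [0,0,0],
  ],
  translation=[
    [0,0,0.001],
    [0,0,0.001],
    [0,0,0.001],
    [0,0,0.001],
    [0,0,0.001],
    [0,0,0.001],
    [0,0,0.001],
    [0,0,0.001],
  ],
  grip=[0,0,0,0,0,0,0,0],
)

```text
time_s: 57.42
tcp_pos: [0.4918, -0.0989, 0.081]
tool_rot: [[-0.079, 0.997, 0.002], [0.997, 0.079, -0.001], [-0.001, 0.002, -1.0]]
force: [-1.0, -3.8, 5.9]
gripper_width: 0.0003
finger_force: 2.9
```

Call:
move_arm(
  twist=[
    [0,0,0],
    [0,0,0],
    [0,0,0],
    [0,0,0],
    [0,0,0],
    [0,0,0],
    [0,0,0],
    [0,0,0],
  ],
  translation=[
    [0,0.006,0],
    [0,0.012,0],
    [0,0.018,0],
    [0,0.024,0],
    [0,0.031,0],
    [0,0.038,0],
    [0,0.045,0],
    [0,0.052,0],
  ],
  grip=[0,0,0,0,0,0,0,0],
)

```text
time_s: 58.08
tcp_pos: [0.5226, -0.0963, 0.081]
tool_rot: [[-0.079, 0.997, 0.001], [0.997, 0.079, -0.001], [-0.001, 0.001, -1.0]]
force: [-1.5, -4.0, 6.3]
gripper_width: -0.0
finger_force: 3.3
```

Call:
move_arm(
  twist=[
    [0,0,0],
    [0,0,0],
    [0,0,0],
    [0,0,0],
    [0,0,0],
    [0,0,0],
    [0,0,0],
    [0,0,0],
  ],
  translation=[
    [0,0.02,0],
    [0,0.05,0],
    [0,0.08,0],
    [0,0.11,0],
    [0,0.14,0],
    [0,0.17,0],
    [0,0.195,0],
    [0,0.215,0],
  ],
  grip=[0,0,0,0,0,0,0,0],
)

```text
time_s: 58.75
tcp_pos: [0.6517, -0.0854, 0.081]
tool_rot: [[-0.079, 0.997, 0.001], [0.997, 0.079, 0.0], [0.0, 0.001, -1.0]]
force: [-3.4, -1.4, 8.2]
gripper_width: -0.0001
finger_force: 3.9
```

Call:
move_arm(
  twist=[
    [0,0,0],
    [0,0,0],
    [0,0,0],
    [0,0,0],
    [0,0,0],
    [0,0,0],
    [0,0,0],
    [0,0,0],
  ],
  translation=[
    [0,0.004,0],
    [0,0.008,0],
    [0,0.012,0],
    [0,0.016,0],
    [0,0.02,0],
    [0,0.024,0],
    [0,0.026,0],
    [0,0.027,0],
  ],
  grip=[0,0,0,0,0,0,0,0],
)

```text
time_s: 59.42
tcp_pos: [0.6638, -0.0843, 0.081]
tool_rot: [[-0.079, 0.997, -0.007], [0.997, 0.079, 0.001], [0.001, -0.007, -1.0]]
force: [-11.4, -1.7, 12.0]
gripper_width: -0.0
finger_force: 4.3
```

Call:
move_arm(
  twist=[
    [0,0,0],
    [0,0,0],
    [0,0,0],
    [0,0,0],
    [0,0,0],
    [0,0,0],
    [0,0,0],
    [0,0,0],
  ],
  translation=[
    [0,0.001,0],
    [0,0.002,0],
    [0,0.004,0],
    [0,0.004,0],
    [0,0.004,0],
    [0,0.004,0],
    [0,0.004,0],
    [0,0.004,0],
  ],
  grip=[0,0,0,0,0,0,0,0],
)

```text
time_s: 60.08
tcp_pos: [0.6639, -0.0843, 0.081]
tool_rot: [[-0.079, 0.997, -0.012], [0.997, 0.079, 0.001], [0.002, -0.012, -1.0]]
force: [-17.1, -1.0, 14.1]
gripper_width: -0.0002
finger_force: 3.4
```

Call:
move_arm(
  twist=[
    [0,0,0],
    [0,0,0],
    [0,0,0],
    [0,0,0],
    [0,0,0],
    [0,0,0],
    [0,0,0],
    [0,0,0],
  ],
  translation=[
    [0,-0.006,0],
    [0,-0.014,0],
    [0,-0.014,-0.01],
    [0,-0.014,-0.03],
    [0,-0.014,-0.07],
    [0,-0.014,-0.12],
    [0,-0.02,-0.18],
    [0,-0.02,-0.24],
  ],
  grip=[0,0,0,0,0,0,0,0],
)

```text
time_s: 60.75
tcp_pos: [0.6565, -0.085, 0.2255]
tool_rot: [[-0.079, 0.997, -0.002], [0.997, 0.079, 0.001], [0.001, -0.002, -1.0]]
force: [1.3, 0.1, 0.0]
gripper_width: -0.0003
finger_force: 0.0
```

Call:
move_arm(
  twist=[
    [0,0,0],
    [0,0,0],
    [0,0,0],
    [0,0,0],
    [0,0,0],
    [0,0,0],
    [0,0,0],
    [0,0,0],
  ],
  translation=[
    [0.02,-0.17,-0.14],
    [0.02,-0.17,-0.14],
    [0.02,-0.17,-0.14],
    [0.02,-0.17,-0.14],
    [0.02,-0.17,-0.14],
    [0.02,-0.17,-0.14],
    [0.02,-0.17,-0.14],
    [0.02,-0.17,-0.14],
  ],
  grip=[0,0,0,0,0,0,0,0],
)

```text
time_s: 61.42
tcp_pos: [0.5553, -0.0813, 0.3062]
tool_rot: [[-0.079, 0.997, -0.003], [0.997, 0.079, 0.001], [0.001, -0.003, -1.0]]
force: [-0.2, -0.3, -0.5]
gripper_width: -0.0003
finger_force: 0.0
```

```bash
python3 - <<'E'
from see import *
s=arm.read_state();print(s['tcp_pos'])
c=eyes.get_calibration('wrist');scal(c,'w13.json');a=snap('wrist','w13.png')
b=snap('side','s13.png');d=snap('scene','c13.png')
print([proj(c,p).round(1).tolist() for p in[(.6270,.0453,.072),(.6411,-.0529,.072),(.6596,-.0866,.06)]])
m=mm(a,lambda r,g,b:(r>170)&(g<60)&(b<60))
for sb,ce,l in blobs(m,60):print('red',sb,ce,onz(c,*ce,.06).round(4))
cv2.imwrite('pics/f13.png',np.hstack([cv2.resize(a,(400,300)),cv2.resize(d,(400,300))])[:,:,::-1])
E
```

```text
[ 0.55526087 -0.08134058  0.30616403]
[[355.4, 71.7], [354.4, 163.1], [362.7, 189.5]]
red [353, 182, 16, 16, 208] [360.6, 189.6] [ 0.657  -0.0869  0.06  ]
red [151, 306, 22, 17, 162] [159.7, 313.9] [ 0.397  -0.2929  0.06  ]
```

View pics/f13.png

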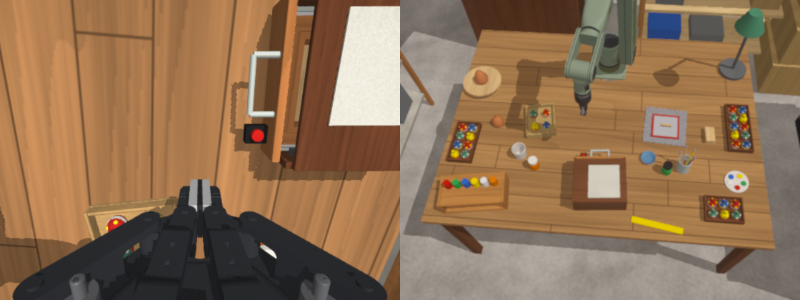

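View pics/s13.png

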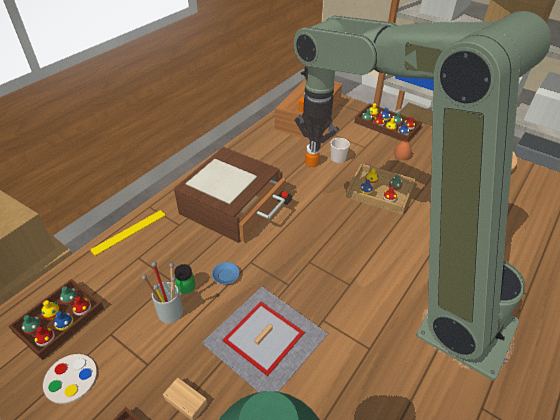

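The side view shows the pane centred on the felt with its grip up, the bells standing in the packing tray and nothing else moved. Next I check whether the tray is really fully home.

```bash
python3 - <<'E'
from m import *
for f in('w1','w13'):
    c=lcal(f+'.json');a=cv2.imread(f'pics/{f}.png')[:,:,::-1]
    m=mm(a,lambda r,g,b:(abs(r-b)<40)&(r>140)&(g>140));p=[]
    v0,v1=(138,204) if f=='w1' else(82,155)
    for v in range(v0,v1,3):
        x=np.where(m[v,330:375])[0]
        if len(x) and len(x)<14: p.append(onz(c,330+x.mean(),v,.072)[:2])
    p=np.array(p);k=np.polyfit(p[:,1],p[:,0],1);print(f,len(p),k,'x at y=0',k[1])
    # roof front edge: brown-dark transition along a few rows
    g=cv2.cvtColor(np.ascontiguousarray(a),cv2.COLOR_RGB2GRAY)
    for y in(-.05,0,.05):
        us=[]
        xs=np.arange(.675,.72,.0005);pr=np.array([proj(c,[x-.0787*y,y,.114]) for x in xs])
        val=cv2.remap(a.astype(np.uint8),pr[:,0].astype(np.float32)[None],pr[:,1].astype(np.float32)[None],1)[0].astype(int)
        R=np.convolve(val[:,0],[1,1,1,1,0,-1,-1,-1,-1],'same')[5:-5];i=np.abs(R).argmax();print('  edge',y,xs[i+5].round(4),R[i])
E
```

```text
w1 22 [-0.07780767  0.633109  ] x at y=0 0.6331090000426421
  edge -0.05 0.6935 -248
  edge 0 0.6935 -278
  edge 0.05 0.6935 -260
w13 25 [-0.07955481  0.63061449] x at y=0 0.6306144924953976
  edge -0.05 0.6935 -168
  edge 0 0.6935 -314
  edge 0.05 0.693 -325
```

The tray is still about 2.5 mm out, likely because a finger knuckle met the roof. I'll push the last bit on the handle bar.

```bash
python3 - <<'E'
from plan import *
plan([.592,-.007,.15],Rd(4.5));plan([.592,-.007,.08],Rd(4.5))
E
```

```text
twist [-0.005, -0.001, 0.0] trans [0.1186, 0.0716, 0.261]
twist [-0.005, -0.001, 0.0] trans [0.1186, 0.0719, 0.3777]
```

Call:
move_arm(
  twist=[
    [0,0,0],
    [0,0,0],
    [0,0,0],
    [0,0,0],
    [0,0,0],
    [0,0,0],
    [0,0,0],
    [0,0,0],
  ],
  translation=[
    [0.06,0.036,0.05],
    [0.118,0.07,0.1],
    [0.118,0.07,0.15],
    [0.118,0.07,0.2],
    [0.118,0.07,0.24],
    [0.118,0.07,0.261],
    [0.118,0.07,0.261],
    [0.118,0.07,0.261],
  ],
  grip=[0,0,0,0,0,0,0,0],
)

```text
time_s: 62.23
tcp_pos: [0.591, -0.0075, 0.1506]
tool_rot: [[-0.079, 0.997, -0.002], [0.997, 0.079, -0.0], [0.0, -0.002, -1.0]]
force: [1.2, 0.4, 0.3]
gripper_width: 0.0002
finger_force: 0.0
```

Call:
move_arm(
  twist=[
    [0,0,0],
    [0,0,0],
    [0,0,0],
    [0,0,0],
    [0,0,0],
    [0,0,0],
    [0,0,0],
    [0,0,0],
  ],
  translation=[
    [0,0,0.03],
    [0,0,0.06],
    [0,0,0.09],
    [0,0,0.115],
    [0,0,0.115],
    [0,0,0.115],
    [0,0,0.115],
    [0,0,0.115],
  ],
  grip=[0,0,0,0,0,0,0,0],
)

```text
time_s: 62.9
tcp_pos: [0.5922, -0.0077, 0.0844]
tool_rot: [[-0.078, 0.997, 0.004], [0.997, 0.078, -0.0], [-0.0, 0.003, -1.0]]
force: [0.1, 0.6, -0.4]
gripper_width: 0.0
finger_force: 0.0
```

Call:
move_arm(
  twist=[
    [0,0,0],
    [0,0,0],
    [0,0,0],
    [0,0,0],
    [0,0,0],
    [0,0,0],
    [0,0,0],
    [0,0,0],
  ],
  translation=[
    [0,0.008,0],
    [0,0.016,0],
    [0,0.022,0],
    [0,0.028,0],
    [0,0.033,0],
    [0,0.037,0],
    [0,0.04,0],
    [0,0.04,0],
  ],
  grip=[0,0,0,0,0,0,0,0],
)

```text
time_s: 63.57
tcp_pos: [0.6144, -0.0057, 0.0824]
tool_rot: [[-0.079, 0.997, -0.002], [0.997, 0.079, -0.0], [0.0, -0.002, -1.0]]
force: [-2.8, -0.4, 1.5]
gripper_width: 0.0004
finger_force: 1.6
```

Call:
move_arm(
  twist=[
    [0,0,0],
    [0,0,0],
    [0,0,0],
    [0,0,0],
    [0,0,0],
    [0,0,0],
    [0,0,0],
    [0,0,0],
  ],
  translation=[
    [0,0.002,0],
    [0,0.004,0],
    [0,0.006,0],
    [0,0.008,0],
    [0,0.009,0],
    [0,0.01,0],
    [0,0.01,0],
    [0,0.01,0],
  ],
  grip=[0,0,0,0,0,0,0,0],
)

```text
time_s: 64.23
tcp_pos: [0.615, -0.0056, 0.0823]
tool_rot: [[-0.079, 0.997, -0.014], [0.997, 0.079, -0.001], [0.0, -0.014, -1.0]]
force: [-15.8, -1.5, 10.5]
gripper_width: -0.0002
finger_force: 8.3
```

Call:
move_arm(
  twist=[
    [0,0,0],
    [0,0,0],
    [0,0,0],
    [0,0,0],
    [0,0,0],
    [0,0,0],
    [0,0,0],
    [0,0,0],
  ],
  translation=[
    [0,0.002,0],
    [0,0.004,0],
    [0,0.005,0],
    [0,0.005,0],
    [0,0.005,0],
    [0,0.005,0],
    [0,0.005,0],
    [0,0.005,0],
  ],
  grip=[0,0,0,0,0,0,0,0],
)

```text
time_s: 64.9
tcp_pos: [0.6152, -0.0056, 0.0823]
tool_rot: [[-0.079, 0.997, -0.02], [0.997, 0.079, -0.001], [0.001, -0.02, -1.0]]
force: [-23.1, -2.7, 16.2]
gripper_width: -0.0001
finger_force: 11.8
```

Call:
move_arm(
  twist=[
    [0,0,0],
    [0,0,0],
    [0,0,0],
    [0,0,0],
    [0,0,0],
    [0,0,0],
    [0,0,0],
    [0,0,0],
  ],
  translation=[
    [0,-0.015,0],
    [0,-0.03,0],
    [0,-0.045,0],
    [0,-0.05,0],
    [0,-0.05,-0.05],
    [0,-0.05,-0.11],
    [0,-0.05,-0.17],
    [0,-0.05,-0.23],
  ],
  grip=[0,0,0,0,0,0,0,0],
)

```text
time_s: 65.57
tcp_pos: [0.5942, -0.0073, 0.222]
tool_rot: [[-0.079, 0.997, 0.001], [0.997, 0.079, 0.0], [-0.0, 0.001, -1.0]]
force: [1.2, -0.5, 0.4]
gripper_width: -0.0001
finger_force: 0.0
```

Call:
move_arm(
  twist=[
    [0,0,0],
    [0,0,0],
    [0,0,0],
    [0,0,0],
    [0,0,0],
    [0,0,0],
    [0,0,0],
    [0,0,0],
  ],
  translation=[
    [-0.025,-0.05,-0.135],
    [-0.025,-0.05,-0.135],
    [-0.025,-0.05,-0.135],
    [-0.025,-0.05,-0.135],
    [-0.025,-0.05,-0.135],
    [-0.025,-0.05,-0.135],
    [-0.025,-0.05,-0.135],
    [-0.025,-0.05,-0.135],
  ],
  grip=[0,0,0,0,0,0,0,0],
)

```text
time_s: 66.23
tcp_pos: [0.5651, -0.0244, 0.2997]
tool_rot: [[-0.079, 0.997, -0.003], [0.997, 0.079, 0.0], [0.0, -0.003, -1.0]]
force: [-0.1, -0.6, -0.4]
gripper_width: 0.0002
finger_force: 0.0
```

Call:
move_arm(
  twist=[
    [0,0,0],
    [0,0,0],
    [0,0,0],
    [0,0,0],
    [0,0,0],
    [0,0,0],
    [0,0,0],
    [0,0,0],
  ],
  translation=[
    [0,0,0],
    [0,0,0],
    [0,0,0],
    [0,0,0],
    [0,0,0],
    [0,0,0],
    [0,0,0],
    [0,0,0],
  ],
  grip=[0,0,0,0,0,0,0,0],
)

```text
time_s: 66.9
tcp_pos: [0.5652, -0.0246, 0.3016]
tool_rot: [[-0.078, 0.997, 0.0], [0.997, 0.078, -0.0], [-0.0, 0.0, -1.0]]
force: [0.9, 0.1, 0.2]
gripper_width: -0.0001
finger_force: 0.0
```

```bash
python3 - <<'E'
from m import *
s=arm.read_state();print(s['tcp_pos'],s['time_s'])
c=eyes.get_calibration('wrist');scal(c,'w14.json');snap('wrist','w14.png')
for f in('w1','w13','w14'):
    c=lcal(f+'.json');a=cv2.imread(f'pics/{f}.png')[:,:,::-1]
    m=mm(a,lambda r,g,b:(abs(r-b)<40)&(r>140)&(g>140));p=[]
    for y in np.arange(-.038,.03,.003):
        u,v=proj(c,[.632-.0787*y,y,.072]).round().astype(int);x=np.where(m[v,u-18:u+14])[0]
        if len(x): p.append((*onz(c,u-18+x.mean(),v,.072)[:2],len(x)))
    p=np.array(p);k=np.polyfit(p[:,1],p[:,0],1);print(f,len(p),p[:,2].mean(),k)
    m=mm(a,lambda r,g,b:(r>200)&(g<60)&(b<60))
    for sb,ce,l in blobs(m,60):print('red',sb,ce,onz(c,*ce,.06).round(4))
E
```

```text
[ 0.56523453 -0.02464834  0.30163397] 66.9
w1 23 7.695652173913044 [-0.08104968  0.6330868 ]
red [346, 227, 15, 15, 175] [352.7, 233.9] [ 0.6598 -0.0867  0.06  ]
w13 23 7.869565217391305 [-0.07827249  0.63068611]
red [353, 182, 16, 16, 195] [360.7, 189.7] [ 0.6572 -0.087   0.06  ]
red [154, 311, 15, 9, 69] [159.6, 315.5] [ 0.3967 -0.2956  0.06  ]
w14 23 7.826086956521739 [-0.07784561  0.63306293]
red [341, 225, 16, 15, 175] [348.4, 232.0] [ 0.6598 -0.0868  0.06  ]
```

```bash
python3 - <<'E'
from m import *
c=eyes.get_calibration('side');b=snap('side','s15.png');o=cv2.imread('pics/s13.png')[:,:,::-1]
d=(np.abs(b.astype(int)-o).max(2)>50)
print('felt diff',d[285:395,200:330].sum(),'packing diff',d[160:215,345:420].sum())
m=mm(b,lambda r,g,bb:(r>150)&(g<60)&(bb<60));m[:295]=0;m[380:]=0;m[:,:210]=0;m[:,320:]=0
q=cv2.boxPoints(cv2.minAreaRect(np.argwhere(m)[:,::-1].astype(np.float32)))
h=cv2.convexHull(np.argwhere(m)[:,::-1].astype(np.int32));ap=cv2.approxPolyDP(h,.05*cv2.arcLength(h,True),True)[:,0].astype(float)
print(len(ap),np.mean([onz(c,*x,.009) for x in ap],0))
print(job.close_job())
E
```

```text
felt diff 0 packing diff 579
4 [0.41319883 0.34245363 0.009     ]
the job is handed in; nothing more can be done
None
```

The job is handed in: the dust pane lies grip-up in the middle of the felt, all four bells stand in the packing tray, and the tray is back at its starting position; the last automatic check did show some pixel change around the packing tray between two side pictures, probably the arm or its shadow, which I did not look at before handing in.

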